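Pack the setting gauges into their foam insert and clear the bench

ROBOT

A 6-joint arm with a two-finger parallel gripper is mounted at the origin on a cart in front of the work surface, level with it; the furniture and walls round the work are solid. World frame = base frame: x ahead of the robot, y to its left, z up, the work surface at z = 0. Lengths are in m, angles in degrees, forces in N, time in s.
With the tool pointing down it reaches from about 0.275 to 1 m from the base axis. Payload 8.4 kg.
Tool frame: the origin (TCP) lies between the finger pads; the fingertips stand 8 mm ahead of it and the grasp point (between the pads) lies 11 mm behind it; z points along the fingers, y is the line along which they close (so a half turn about z gives the same grasp; the last joint's range is limited). The gripper opens to 85 mm and grips with 20 to 120 N. Pads are 22 mm wide; open, the fingers measure 114 mm over their backs; the gripper's body (76 mm by 85 mm) begins 54 mm behind the grasp point. The pads swing forward as they close: fully open they stand 13 mm farther back than shut.
Start: joints at [65.81, 20.225, 93.587, -0, 66.188, -0.138], TCP at [0.255, 0.571, 0.239] pointing down, gripper open.
Joint ranges: [-150.9, 150.9], [-52.94, 120.26], [3.33, 152.33], [-74.26, 254.26], [0, 154.13], [-172.89, 172.89]. Speed limits (degrees/s): [127.2, 127.2, 159.86, 180, 180, 180].

INTERFACE

Orientations are given as [roll, pitch, yaw] about the fixed x, y, z axes, in that order (R = Rz(yaw) Ry(pitch) Rx(roll)).
In Python, from rig import robot gives the robot as it stands.
- The arm moves only by the shell command python3 -m pendant 'ROWS' [OPENING]. ROWS is JSON, a list of rows, each an object of numbers: "dx", "dy", "dz": the shift along the tool's x, y, z in units of 0.02 m (1.0 is 0.02 m); "twist": the turn about the tool's z in units of 0.1 rad (1.0 is 0.1 rad). In form: [{"dx": .., "dy": .., "dz": .., "twist": ..}, ...]. A call has 1 to 10 rows; each row shifts and turns the commanded pose from where the row before left it, along the tool's axes as they then stand; what a row does not reach is not made up. A row lasts 1/12 s, in which the tool goes at most 41.7 mm and 7.16 degrees, less where a joint would pass 70% of its speed; a pose out of reach is approached as far as the arm can. A call with a number of a shift or a turn outside -1 to 1 is refused whole. A call with a gripper value outside its range is refused whole. OPENING is the closure, from 0 (fully open) to 1 (shut), set as the call begins (- or left out, the last holds). The fingers move at their own pace and stop on an object; the grip force is fixed at half the most. Time passes only in rows, so rows that do not move let the fingers close. It gives the time, the measured TCP pose, the force, the opening and the grip force at its end, in the units of the state.
- robot.sense(): the state, without advancing time (a new reading comes with each control period).
- robot.read_camera(name): name is "scene" or "top" or "wrist"; returns the picture (420x560x3 uint8, red, green, blue); there is no depth.
- robot.camera_params(name): a dict with "fx", "fy", "cx", "cy" (pixels), "R" (3x3) and "t" (3): a world point X has camera coordinates R X + t. Camera axes: x right, y down, z forward; pixel columns grow to the right and rows downward; lengths in m; the calibration is good to about 2 mm. A picture is of the moment at which its call begins: read the wrist's pose just before it. camera_params takes no time and is no camera call; for the wrist camera it gives the pose at the moment of the call.
- robot.job_done(): hands the job in; it is judged then, once.
Trained networks look in the newest picture that a camera, given by its name, has taken for a name from the list of things; names that differ only in an ending like _2 or _b are one class to them, and where a whole thing is asked for, a point or a joint stands for the part that bears it (a point fixed in the world has none). Each returns a list of dicts, best first, with "conf" (0 to 1); they miss things now and then, are a little off and sometimes report something else, mostly with a low value. They report only what shows in the picture. A call takes as long as a camera call.
- robot.cut_out(label, camera): "mask" (420x560 bool, what is visible of it) and "box" ([left, top, width, height] in pixels, round what is visible of it).
- robot.pinpoint(label, camera): "xy" ([column, row] in pixels: a listed point, or the origin of a listed thing).
The state is a dict: "time_s": time; "qpos": joint angles; "joint_velocities": joint speeds; "joint_efforts": joint torques, N m; "eef_pos": TCP position; "eef_rot": TCP orientation; "ft_force": force on the tool from outside, world axes, zero at the start; "ft_torque": the same for the moment, N m; "finger_gap": finger opening in m; "grip_force": force on a finger pad.
Only numpy, scipy, OpenCV 4.12 (cv2) and the standard library are available. Lean on these libraries where they do the work, as an engineer would, in place of code of your own. Each camera call takes 0.05 s, during which the arm holds its last target. There are 200 camera calls.

TASK

Clear up the bench after the job: press each aluminium gauge that is lying about into the cutout of its own shape in the foam insert until it sits level and fully home on the cutout's floor, and sort the rest, the wooden offcut into the low tray and any white cases into the deep bin. Some of these things may not be there today; leave the roll of tape and the jar of screws where they are.

Things in the scene. Friction and masses are not known exactly. Their poses are not given: they have to be found in the camera images.
- gauge_angle_mid (a point): aluminium angle gauge, L-shaped: a bar 90 long and 22 wide with one leg 22 wide that stands out 20 beyond the bar's edge; 32 high, about 130 g. The point is half-way up (16) at the middle of the bar, where it is best gripped across its width; x along the bar, y across it, z up. The leg is at the +x end and points to +y.
- gauge_channel_mid (a point): aluminium channel gauge, U-shaped: a bar 90 long and 22 wide with two legs 22 wide, one at each end, that stand out 20 beyond the same edge of the bar (46 between the legs); 32 high, about 130 g. The point is half-way up (16) at the middle of the bar, where it is best gripped across its width; x along the bar, y across it, z up. Both legs point to +y.
- gauge_zed_mid (a point): aluminium Z-shaped gauge: a bar 90 long and 22 wide with two legs 22 wide at opposite ends that stand out 20 beyond opposite edges of the bar (62 over all); 32 high, about 130 g. The point is half-way up (16) at the middle of the bar, where it is best gripped across its width; x along the bar, y across it, z up. The leg at the +x end points to +y, the one at the -x end to -y.
- gauge_bar_mid (a point): straight aluminium bar gauge, 100 long and 22 wide; 32 high, about 130 g. The point is half-way up (16) at the middle of the bar, where it is best gripped across its width; x along the bar, y across it, z up. It fits either way round.
- pocket_angle_floor (a point): the cutout for the angle gauge in the foam insert, of the same outline 2.5 mm larger all round, 18 deep. The point lies on the cutout's floor under the middle of the gauge's bar; its x, y, z axes coincide with those of the gauge when that is seated (its point then 16 above this one, its top 14 above the foam).
- pocket_channel_floor (a point): the cutout for the channel gauge in the foam insert, of the same outline 2.5 mm larger all round, 18 deep. The point lies on the cutout's floor under the middle of the gauge's bar; its x, y, z axes coincide with those of the gauge when that is seated (its point then 16 above this one, its top 14 above the foam).
- pocket_zed_floor (a point): the cutout for the zed gauge in the foam insert, of the same outline 2.5 mm larger all round, 18 deep. The point lies on the cutout's floor under the middle of the gauge's bar; its x, y, z axes coincide with those of the gauge when that is seated (its point then 16 above this one, its top 14 above the foam, or turned half round).
- pocket_bar_floor (a point): the cutout for the bar gauge in the foam insert, of the same outline 2.5 mm larger all round, 18 deep. The point lies on the cutout's floor under the middle of the gauge's bar; its x, y, z axes coincide with those of the gauge when that is seated (its point then 16 above this one, its top 14 above the foam, or turned half round).
- foam: foam insert, a dark block 138 x 234 x 26 high in a thin aluminium rim, fixed, with four cutouts 18 deep. A springy lip in each long wall of a cutout, at the middle, stops a gauge laid in it 3 to 10 mm short of the floor, a push of 3 to 10 N straight down on the middle of its bar presses it home, then the lips hold it. Origin at the centre of its underside, z up, x along its 138 mm side.
- offcut_mid (a point): wooden offcut, a pine block 45 x 90 x 30 high. Point at its centre; y along its 90 mm length, z up.
- case_big_mid (a point): larger white plastic case, 50 x 76 x 30 high. Point at its centre; y along its 76 mm length, z up.
- case_small_mid (a point): smaller white case, 34 x 66 x 20 high. Point at its centre; y along its 66 mm length, z up.
- low_tray: low open plywood tray, outside 124 (x) x 96 (y) x 26 high, walls and floor 4 thick, fixed to the worktop. Origin at the centre of its underside. Behind the trays and the left half of the work stands a wooden tool shelf 350 high, front face at x = 0.57 m, right end at y = -0.09 m with its handle: keep the gripper clear of it.
- deep_bin: deep open plywood bin, outside 124 (x) x 96 (y) x 48 high, walls and floor 4 thick, fixed to the worktop. Origin at the centre of its underside.
- tape_roll: roll of masking tape, 104 across, 25 high, a bystander. Origin at the centre of its underside.
- screw_jar: small jar of screws with a lid, 54 across, 62 high, a bystander. Origin at the centre of its underside.

How it is judged (in metres and radians):
At the end, for the whole second after the job is handed in: Every gauge present is in its own cutout, level within 0.06 rad, lined up within 6 mm and 0.12 rad, its underside within 2.5 mm of the cutout's floor; the offcut is inside the low tray and the white cases inside the deep bin; all at rest (horizontal distance between gauge_angle_mid and pocket_angle_floor below 0.006 m and z of gauge_angle_mid in the frame of pocket_angle_floor between 0.013 and 0.0185 m and angle between the x axis of gauge_angle_mid and the x axis of pocket_angle_floor, either way round below 0.12 rad and angle between each of gauge_angle_mid, gauge_channel_mid, gauge_zed_mid, gauge_bar_mid's own z axis and vertical below 0.06 rad and linear speed of each of gauge_angle, gauge_channel, gauge_zed, gauge_bar, offcut, case_big, case_small below 0.02 m/s and horizontal distance between gauge_channel_mid and pocket_channel_floor below 0.006 m and z of gauge_channel_mid in the frame of pocket_channel_floor between 0.013 and 0.0185 m and angle between the x axis of gauge_channel_mid and the x axis of pocket_channel_floor, either way round below 0.12 rad and horizontal distance between gauge_zed_mid and pocket_zed_floor below 0.006 m and z of gauge_zed_mid in the frame of pocket_zed_floor between 0.013 and 0.0185 m and angle between the x axis of gauge_zed_mid and the x axis of pocket_zed_floor, either way round below 0.12 rad and horizontal distance between gauge_bar_mid and pocket_bar_floor below 0.006 m and z of gauge_bar_mid in the frame of pocket_bar_floor between 0.013 and 0.0185 m and angle between the x axis of gauge_bar_mid and the x axis of pocket_bar_floor, either way round below 0.12 rad and x of offcut_mid in the frame of low_tray between -0.058 and 0.058 m and y of offcut_mid in the frame of low_tray between -0.044 and 0.044 m and z of offcut_mid in the frame of low_tray below 0.045 m and x of case_big_mid in the frame of deep_bin between -0.058 and 0.058 m and y of case_big_mid in the frame of deep_bin between -0.044 and 0.044 m and z of each of case_big_mid, case_small_mid in the frame of deep_bin below 0.055 m and x of case_small_mid in the frame of deep_bin between -0.058 and 0.058 m and y of case_small_mid in the frame of deep_bin between -0.044 and 0.044 m); the robot touches nothing.
It fails at once if the roll of tape or the jar of screws is moved by more than 3 cm (distance of any of tape_roll, screw_jar from where it was at the start of the episode above 0.03 m).
Of gauge_angle, gauge_channel, gauge_zed, gauge_bar only 3 to 4 are there at a start; the rules pass over those that are not, and their reading is None.
Of offcut, case_big, case_small only 2 to 3 are there at a start; the rules pass over those that are not, and their reading is None.
At some moment in a run one of case_small may be knocked a few centimetres aside while the robot is not near it.
Once in a run the grip may slacken for a moment while it holds something.
It also fails if it takes over 210 s, if anything falls off the work surface, if the arm or the gripper's body presses on something with over 40 N, if the wrist force passes 120 N, or if a joint passes its speed limit or range.

## Working session

There is one attempt and no reset: what is moved stays moved. The work goes in short steps, Python scripts to look and compute and a shell command to move; the robot and the scene stay as the last step left them, time stands still between calls to the robot, and variables do not carry over. Pictures are saved under pics/ and viewed, at most 18 in all, crops included, and the job is handed in when it is done.

```bash
ls; mkdir -p pics; python3 - <<'E'
from rig import robot
import cv2,numpy as np
s=robot.sense();print(s['time_s'],s['eef_pos'],s['eef_rot'],s['finger_gap'])
for c in ('scene','top'):
    im=robot.read_camera(c);cv2.imwrite(f'pics/{c}0.png',im[:,:,::-1])
    p=robot.camera_params(c);print(c,p['fx'],p['cx'],p['cy'],(-np.array(p['R']).T@p['t']).round(3),np.round(p['R'],3).tolist())
E
```

```text
pics
0.0 [0.25454483 0.5702844  0.23854438] [-1.79918636e+02 -4.80941318e-04  1.55945445e+02] 0.08547763858061476
scene 463.8334865538663 282.87458679141986 210.84367894794897 [-0.107 -0.923  0.666] [[0.791, -0.611, -0.025], [-0.313, -0.37, -0.875], [0.525, 0.7, -0.484]]
top 455.3591661142884 280.5749542260806 215.3099243487566 [0.376 0.014 1.552] [[0.009, -1.0, 0.023], [-0.992, -0.012, -0.125], [0.125, -0.021, -0.992]]
```

View pics/scene0.png

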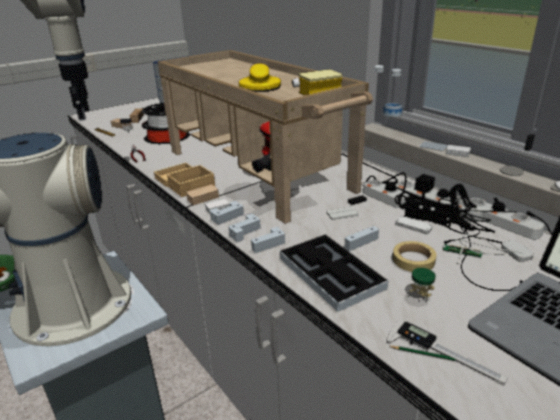

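View pics/top0.png

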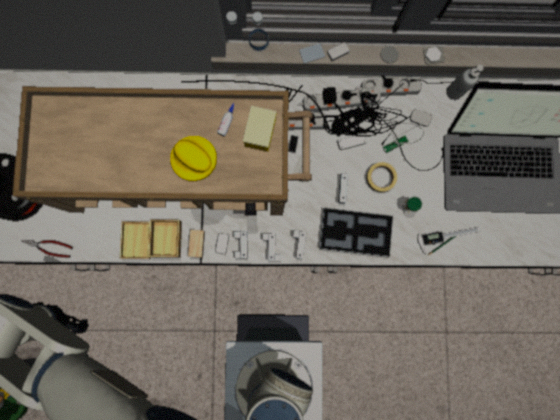

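```bash
cat > h.py <<'E'
from rig import robot
import cv2,numpy as np
from scipy.spatial.transform import Rotation as Ro
def ray(p,uv,z):
    R=np.array(p['R']);t=np.array(p['t']);c=-R.T@t
    d=R.T@np.array([(uv[0]-p['cx'])/p['fx'],(uv[1]-p['cy'])/p['fy'],1.])
    return c+d*(z-c[2])/d[2]
def proj(p,X):
    q=np.array(p['R'])@np.array(X).T+np.array(p['t'])[:,None]
    return np.c_[p['fx']*q[0]/q[2]+p['cx'],p['fy']*q[1]/q[2]+p['cy']]
def st():
    s=robot.sense();yaw=s['eef_rot'][2]
    return s,np.array(s['eef_pos']),yaw
def rows(tgt,yaw=None):
    """print tool-axis steps (units) from current pose to the world TCP target; yaw = wanted tool yaw mod 180"""
    s,e,y=st();R=Ro.from_euler('xyz',s['eef_rot'],degrees=True).as_matrix()
    d=R.T@(np.array(tgt)-e)/.02
    tw=0 if yaw is None else -np.radians((yaw-y+90)%180-90)/.1
    print('shift units (tool)',d.round(2),'twist units',round(tw,2),'q6',round(s['qpos'][5],1),'t',s['time_s'])
E
python3 - <<'E'
from h import *
im=robot.read_camera('top');p=robot.camera_params('top')
Z=dict(gauge_angle_mid=.016,gauge_channel_mid=.016,gauge_zed_mid=.016,gauge_bar_mid=.016,pocket_angle_floor=.008,pocket_channel_floor=.008,pocket_zed_floor=.008,pocket_bar_floor=.008,foam=0,offcut_mid=.015,case_big_mid=.015,case_small_mid=.01,low_tray=0,deep_bin=0,tape_roll=0,screw_jar=0)
for k,z in Z.items():
    for r in robot.pinpoint(k,'top')[:2]:
        print(k,round(r['conf'],2),np.round(r['xy'],1),ray(p,r['xy'],z)[:2].round(3))
cv2.imwrite('pics/topc.png',cv2.resize(im[120:275,110:430,::-1],None,fx=2.5,fy=2.5,interpolation=cv2.INTER_CUBIC))
E
```

```text
gauge_angle_mid 0.64 [300.1 244.6] [ 0.471 -0.086]
gauge_angle_mid 0.41 [194.6 239.2] [0.486 0.269]
gauge_channel_mid 0.75 [242.7 244.2] [0.471 0.107]
gauge_zed_mid 0.58 [271.7 247.1] [0.462 0.009]
gauge_bar_mid 0.65 [342.3 190.7] [ 0.658 -0.231]
pocket_channel_floor 0.44 [198.2 239.4] [0.486 0.258]
foam 0.67 [355.8 234.1] [ 0.51  -0.279]
foam 0.61 [222.4 242.2] [0.478 0.177]
offcut_mid 0.65 [194.  237.8] [0.49  0.271]
offcut_mid 0.23 [380.5 180.2] [ 0.697 -0.364]
case_big_mid 0.33 [243.5 240.7] [0.482 0.105]
case_small_mid 0.74 [195.3 239.3] [0.486 0.268]
case_small_mid 0.7 [222.4 242.3] [0.477 0.176]
low_tray 0.57 [136.1 237. ] [0.492 0.47 ]
deep_bin 0.65 [164.1 238.4] [0.488 0.375]
tape_roll 0.88 [382.2 181. ] [ 0.697 -0.373]
tape_roll 0.64 [196.  239.1] [0.487 0.267]
screw_jar 0.72 [380.2 177.6] [ 0.709 -0.366]
screw_jar 0.51 [409.1 208.3] [ 0.602 -0.465]
```

View pics/topc.png

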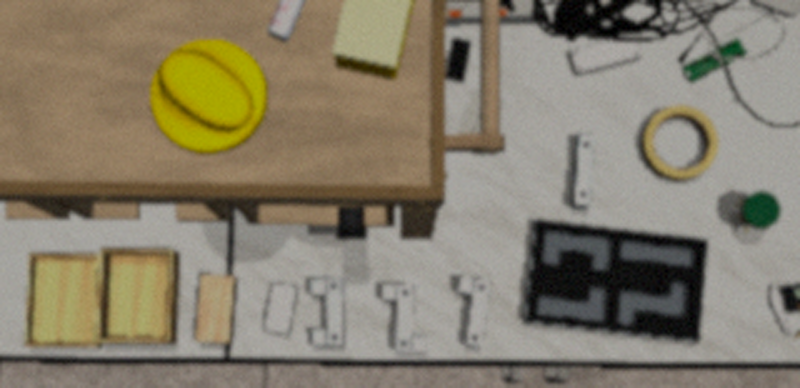

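```bash
python3 - <<'E'
from h import *
im=robot.read_camera('scene');p=robot.camera_params('scene')
for uv in [(343,213),(413,225),(217,206),(362,237)]: print(uv,ray(p,uv,.012).round(3))
cv2.imwrite('pics/sc.png',cv2.resize(im[150:310,140:460,::-1],None,fx=2.5,fy=2.5,interpolation=cv2.INTER_CUBIC))
for k in ('case_big','case_small','offcut'):
  for r in robot.cut_out(k,'scene')[:3]: print(k,r['conf'],r['box'])
E
```

```text
(343, 213) [ 0.726 -0.1    0.012]
(413, 225) [ 0.825 -0.27   0.012]
(217, 206) [0.47  0.173 0.012]
(362, 237) [ 0.674 -0.224  0.012]Traceback (most recent call last):
  File "<stdin>", line 6, in <module>
ValueError: it knows: case_big_mid, case_small_mid, deep_bin, foam, gauge_angle_mid, gauge_bar_mid, gauge_channel_mid, gauge_zed_mid, low_tray, offcut_mid, pocket_angle_floor, pocket_bar_floor, pocket_channel_flo
```

View pics/sc.png

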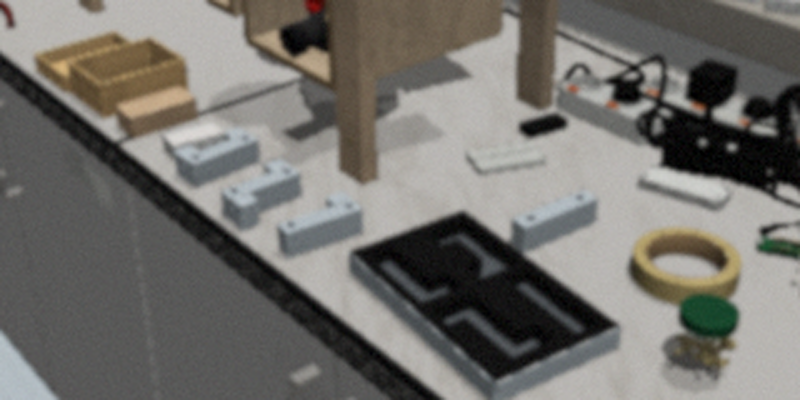

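```bash
cat >> h.py <<'E'
def plan(tgt,yaw=None,e=None,y=None,N=None):
    """N equal rows (tool axes) from the current (or given) pose to the target"""
    s,e0,y0=st(); e=e0 if e is None else np.array(e); y=y0 if y is None else y
    th=0 if yaw is None else (yaw-y+90)%180-90
    d=np.array(tgt)-e
    n=N or int(np.ceil(max(np.abs(d[2])/.019,np.hypot(*d[:2])/.0195,abs(th)/5.6,1)))
    S=sum(np.exp(1j*np.radians(y+k*th/n)) for k in range(n))
    v=(d[0]+1j*d[1])/S   # tool x -> Re, world left of tool x = -tool y
    print(f'n={n} dx {v.real/.02:.3f} dy {-v.imag/.02:.3f} dz {-d[2]/n/.02:.3f} tw {-np.radians(th)/n/.1:.3f} | end',np.round(tgt,3),round(y+th,1))
    return tgt,y+th
E
python3 - <<'E'
from h import *
p=robot.camera_params('wrist');s,e,y=st();print(p['fx'],(-np.array(p['R']).T@p['t']-e).round(3),np.round(p['R'],3).tolist(),s['qpos'])
plan((.43,.22,.28),180)
E
```

```text
328.2926667322788 [-0.067  0.031  0.134] [[0.407, 0.913, -0.0], [0.873, -0.389, 0.294], [0.268, -0.12, -0.956]] [ 6.58107042e+01  2.02239127e+01  9.35862268e+01  3.79217338e-04
  6.61883900e+01 -1.36669472e-01]
n=21 dx -0.594 dy -0.729 dz -0.097 tw -0.200 | end [0.43 0.22 0.28] 180.0
```

```bash
python3 -m pendant '[{"dx":-0.6,"dy":-0.73,"dz":-0.1,"twist":-0.2},{"dx":-0.6,"dy":-0.73,"dz":-0.1,"twist":-0.2},{"dx":-0.6,"dy":-0.73,"dz":-0.1,"twist":-0.2},{"dx":-0.6,"dy":-0.73,"dz":-0.1,"twist":-0.2},{"dx":-0.6,"dy":-0.73,"dz":-0.1,"twist":-0.2},{"dx":-0.6,"dy":-0.73,"dz":-0.1,"twist":-0.2},{"dx":-0.6,"dy":-0.73,"dz":-0.1,"twist":-0.2},{"dx":-0.6,"dy":-0.73,"dz":-0.1,"twist":-0.2},{"dx":-0.6,"dy":-0.73,"dz":-0.1,"twist":-0.2},{"dx":-0.6,"dy":-0.73,"dz":-0.1,"twist":-0.2}]' 0
python3 -m pendant '[{"dx":-0.6,"dy":-0.73,"dz":-0.1,"twist":-0.2},{"dx":-0.6,"dy":-0.73,"dz":-0.1,"twist":-0.2},{"dx":-0.6,"dy":-0.73,"dz":-0.1,"twist":-0.2},{"dx":-0.6,"dy":-0.73,"dz":-0.1,"twist":-0.2},{"dx":-0.6,"dy":-0.73,"dz":-0.1,"twist":-0.2},{"dx":-0.6,"dy":-0.73,"dz":-0.1,"twist":-0.2},{"dx":-0.6,"dy":-0.73,"dz":-0.1,"twist":-0.2},{"dx":-0.6,"dy":-0.73,"dz":-0.1,"twist":-0.2},{"dx":-0.6,"dy":-0.73,"dz":-0.1,"twist":-0.2},{"dx":-0.6,"dy":-0.73,"dz":-0.1,"twist":-0.2}]'
python3 -m pendant '[{"twist":-0.2},{}]'
cat >> h.py <<'E'
Z=dict(gauge_angle_mid=.016,gauge_channel_mid=.016,gauge_zed_mid=.016,gauge_bar_mid=.016,pocket_angle_floor=.008,pocket_channel_floor=.008,pocket_zed_floor=.008,pocket_bar_floor=.008,offcut_mid=.015,case_big_mid=.015,case_small_mid=.01,low_tray=0,deep_bin=0)
def look(names,tag,n=2,top=None):
    """wrist picture; network points to world at the point's own height"""
    p=robot.camera_params('wrist');im=robot.read_camera('wrist')
    cv2.imwrite(f'pics/{tag}.png',im[:,:,::-1])
    np.savez(f'pics/{tag}.npz',im=im,**p)
    for k in names:
        for r in robot.pinpoint(k,'wrist')[:n]:
            print(k,round(r['conf'],2),np.round(r['xy'],1),ray(p,r['xy'],Z[k])[:2].round(4))
    return p,im
E
python3 - <<'E'
from h import *
look([k for k in Z if k[:3]!='poc'],'w1')
s,e,y=st();print(e,s['eef_rot'])
E
```

```text
time_s: 1.83
eef_pos: [0.3211, 0.3932, 0.2595]
eef_rot: [180.0, 0.0, 167.5]
ft_force: [0.2, -0.7, 0.2]
finger_gap: 0.0855
grip_force: 0.0
time_s: 2.67
eef_pos: [0.4212, 0.2332, 0.2796]
eef_rot: [180.0, 0.0, 178.9]
ft_force: [-0.1, 0.8, 0.2]
finger_gap: 0.0854
grip_force: 0.0
gauge_angle_mid 0.88 [ 28.3 214.5] [ 0.4739 -0.086 ]
gauge_channel_mid 0.95 [177.4 207. ] [0.4674 0.1053]
gauge_zed_mid 0.78 [102.9 206. ] [0.4643 0.0112]
offcut_mid 0.6 [299.4 207. ] [0.4706 0.26  ]
case_big_mid 0.44 [233.1 209.5] [0.4723 0.1756]
case_small_mid 0.67 [234.5 210. ] [0.4746 0.1766]
low_tray 0.85 [455.2 208.1] [0.4805 0.4666]
deep_bin 0.65 [376.9 217.2] [0.4913 0.3641]
[0.42038644 0.23450294 0.27920303] [ 1.79999552e+02 -1.28799479e-02  1.78911608e+02]schema error: expected keys dx, dy, dz, twist
```

View pics/w1.png

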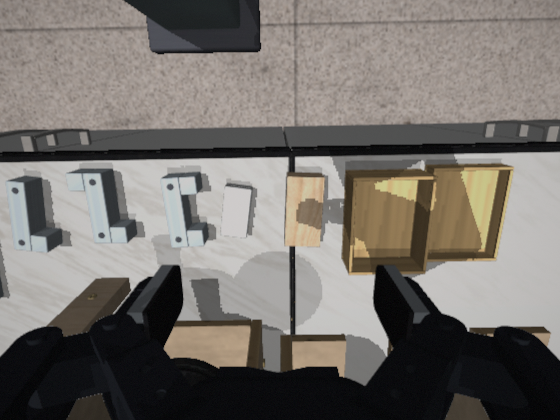

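```bash
cat >> h.py <<'E'
from scipy.optimize import minimize
def box(a,b): return np.array([[-a,-b],[a,-b],[a,b],[-a,b]])/2e3
S=dict(gauge_angle_mid=np.array([[-45,-11],[45,-11],[45,31],[23,31],[23,11],[-45,11]])/1e3,
 gauge_channel_mid=np.array([[-45,-11],[45,-11],[45,31],[23,31],[23,11],[-23,11],[-23,31],[-45,31]])/1e3,
 gauge_zed_mid=np.array([[-45,-31],[-23,-31],[-23,-11],[45,-11],[45,31],[23,31],[23,11],[-45,11]])/1e3,
 gauge_bar_mid=box(100,22),offcut_mid=box(45,90),case_big_mid=box(50,76),case_small_mid=box(34,66))
H=dict(offcut_mid=.03,case_big_mid=.03,case_small_mid=.02)
def place(P,x,y,a):
    c,s=np.cos(a),np.sin(a);return P@np.array([[c,s],[-s,c]])+[x,y]
def sil(p,P,q,z0,z1,sc=3):
    w=place(P,*q);n=len(w);m=np.zeros((420*sc,560*sc),np.uint8)
    b=proj(p,np.c_[w,np.full(n,z0)]);t=proj(p,np.c_[w,np.full(n,z1)])
    f=lambda g:cv2.fillPoly(m,[np.round((g+.5)*sc*16).astype(np.int32)],1,shift=4)
    f(b);f(t)
    for i in range(n):
        j=(i+1)%n;f(np.array([b[i],b[j],t[j],t[i]]))
    return m
def fitmask(p,mask,P,z0,z1,x,y,angs):
    sc=2;M=cv2.resize(mask.astype(np.uint8),None,fx=sc,fy=sc,interpolation=cv2.INTER_NEAREST);best=None
    def cost(q):
        s=sil(p,P,(x+q[0]/100,y+q[1]/100,q[2]),z0,z1,sc);return 1-(s&M).sum()/max(1,(s|M).sum())
    for a in angs:
        r=minimize(cost,[0,0,a],method='Nelder-Mead',options=dict(initial_simplex=np.array([[0,0,a],[1,0,a],[0,1,a],[0,0,a+.25]]),maxiter=90))
        if best is None or r.fun<best[0]: best=(r.fun,x+r.x[0]/100,y+r.x[1]/100,np.degrees(r.x[2])%360)
    return best
def find(p,k,x,y,cam='wrist',angs=None,z0=0.,i=0):
    L=robot.cut_out(k,cam)
    if not L: print(k,'none');return
    # candidate mask nearest to the wanted place
    uv=proj(p,np.array([[x,y,z0+.016]]))[0]
    L=sorted(L,key=lambda r:np.hypot(*(np.argwhere(r['mask']).mean(0)[::-1]-uv)))
    m=L[0]['mask'];sym=k[:4]!='gaug' or k in('gauge_bar_mid','gauge_zed_mid')
    if angs is None: angs=np.arange(0,np.pi if sym else 2*np.pi,np.pi/4)
    b=fitmask(p,m,S[k],z0,z0+H.get(k,.032),x,y,angs)
    print(k,'conf',round(L[0]['conf'],2),'IoU',round(1-b[0],3),'x,y',np.round(b[1:3],4),'yaw',round(b[3],1));return b
E
python3 - <<'E'
from h import *
p=robot.camera_params('wrist')
for k,x,y in [('offcut_mid',.471,.26),('case_small_mid',.474,.176),('gauge_channel_mid',.467,.105),('gauge_zed_mid',.464,.011)]: find(p,k,x,y)
for k in('deep_bin','low_tray'):
    L=robot.cut_out(k,'wrist')
    for l in L[:2]: print(k,l['conf'],l['box'])
E
```

```text
offcut_mid conf 0.67 IoU 0.971 x,y [0.4713 0.2651] yaw 87.2
case_small_mid conf 0.66 IoU 0.947 x,y [0.4735 0.1796] yaw 80.3
gauge_channel_mid conf 0.33 IoU 0.0 x,y [0.467 0.105] yaw 0.0
gauge_zed_mid conf 0.69 IoU 0.952 x,y [0.4618 0.013 ] yaw 178.0
deep_bin 0.84 [340.8, 168.4, 95.8, 107.2]
deep_bin 0.32 [423.7, 161.0, 88.1, 99.3]
low_tray 0.95 [422.9, 161.6, 89.5, 98.4]
```

```bash
python3 - <<'E'
from h import *
plan((.4713,.2651,.06),177.2)
E
```

```text
n=12 dx -0.206 dy 0.136 dz 0.914 tw 0.024 | end [0.471 0.265 0.06 ] 177.2
```

```bash
python3 -m pendant '[{"dx":-0.25,"dy":0.16,"dz":0.9,"twist":0.03},{"dx":-0.25,"dy":0.16,"dz":0.9,"twist":0.03},{"dx":-0.25,"dy":0.16,"dz":0.9,"twist":0.03},{"dx":-0.25,"dy":0.16,"dz":0.9,"twist":0.03},{"dx":-0.25,"dy":0.16,"dz":0.9,"twist":0.03},{"dx":-0.25,"dy":0.16,"dz":0.9,"twist":0.03},{"dx":-0.25,"dy":0.16,"dz":0.9,"twist":0.03},{"dx":-0.25,"dy":0.16,"dz":0.9,"twist":0.03},{"dx":-0.25,"dy":0.16,"dz":0.9,"twist":0.03},{"dx":-0.25,"dy":0.16,"dz":0.9,"twist":0.03}]' 0.3
python3 -m pendant '[{"dx":0,"dy":0,"dz":0.9,"twist":0},{"dx":0,"dy":0,"dz":0,"twist":0},{"dx":0,"dy":0,"dz":0,"twist":0}]'
python3 - <<'E'
from h import *
plan((.4713,.2651,.02),177.2)
E
```

```text
time_s: 4.3
eef_pos: [0.4722, 0.2645, 0.0984]
eef_rot: [180.0, 0.0, 177.1]
ft_force: [-0.5, -0.3, 0.8]
finger_gap: 0.0596
grip_force: 0.0
time_s: 4.55
eef_pos: [0.4712, 0.2639, 0.0807]
eef_rot: [-179.9, -0.1, 177.1]
ft_force: [1.2, 0.0, 0.7]
finger_gap: 0.06
grip_force: 0.0
n=4 dx -0.001 dy 0.015 dz 0.758 tw -0.002 | end [0.471 0.265 0.02 ] 177.2
```

```bash
python3 -m pendant '[{"dx":0,"dy":0.06,"dz":0.75,"twist":0},{"dx":0,"dy":0,"dz":0.75,"twist":0},{"dx":0,"dy":0,"dz":0.75,"twist":0},{"dx":0,"dy":0,"dz":0.75,"twist":0},{"dx":0,"dy":0,"dz":0,"twist":0}]'
python3 -m pendant '[{"dx":0,"dy":0,"dz":0,"twist":0},{"dx":0,"dy":0,"dz":0,"twist":0},{"dx":0,"dy":0,"dz":0,"twist":0},{"dx":0,"dy":0,"dz":0,"twist":0},{"dx":0,"dy":0,"dz":0,"twist":0},{"dx":0,"dy":0,"dz":-0.3,"twist":0},{"dx":0,"dy":0,"dz":-0.8,"twist":0},{"dx":0,"dy":0,"dz":-0.8,"twist":0},{"dx":0,"dy":0,"dz":-0.8,"twist":0},{"dx":0,"dy":0,"dz":-0.8,"twist":0}]' 1
python3 - <<'E'
from h import *
look(['low_tray','deep_bin'],'w2')
s,e,y=st();print(e)
plan((.481,.467,.12),180)
E
```

```text
time_s: 4.97
eef_pos: [0.4712, 0.2651, 0.0205]
eef_rot: [-179.9, -0.1, 177.1]
ft_force: [-0.3, -0.4, -0.3]
finger_gap: 0.06
grip_force: 0.0
time_s: 5.8
eef_pos: [0.4719, 0.2655, 0.0926]
eef_rot: [180.0, 0.0, 177.1]
ft_force: [-0.4, -0.3, -0.8]
finger_gap: 0.044
grip_force: 61.2
low_tray 0.66 [552.2 213. ] [0.4822 0.465 ]
low_tray 0.45 [276.2 271.5] [0.5196 0.2622]
deep_bin 0.67 [415.  225.5] [0.487  0.3661]
[0.4727937  0.26599417 0.09277458]
n=11 dx -0.012 dy 0.914 dz -0.124 tw -0.045 | end [0.481 0.467 0.12 ] 180.0
```

```bash
python3 -m pendant '[{"dx":-0.02,"dy":1,"dz":-0.2,"twist":-0.05},{"dx":-0.02,"dy":1,"dz":-0.2,"twist":-0.05},{"dx":-0.02,"dy":1,"dz":0,"twist":-0.05},{"dx":-0.02,"dy":1,"dz":0,"twist":-0.05},{"dx":-0.02,"dy":1,"dz":0,"twist":-0.05},{"dx":-0.02,"dy":1,"dz":0,"twist":-0.05},{"dx":-0.02,"dy":1,"dz":0,"twist":-0.05},{"dx":-0.02,"dy":1,"dz":0,"twist":-0.05},{"dx":-0.02,"dy":1,"dz":0,"twist":-0.05},{"dx":-0.02,"dy":1,"dz":0,"twist":0}]'
python3 -m pendant '[{"dx":0,"dy":0,"dz":0,"twist":0}]'
python3 - <<'E'
from h import *
look(['low_tray'],'w3')
s,e,y=st()
plan((.482,.466,.033),180)
E
```

```text
time_s: 6.78
eef_pos: [0.4808, 0.4658, 0.0979]
eef_rot: [-179.9, -0.1, 179.7]
ft_force: [0.4, 0.2, -0.0]
finger_gap: 0.0435
grip_force: 61.2
time_s: 6.87
eef_pos: [0.4811, 0.4684, 0.0982]
eef_rot: [179.9, 0.0, 179.8]
ft_force: [-0.3, -0.3, -0.3]
finger_gap: 0.0432
grip_force: 61.3
n=4 dx -0.017 dy 0.010 dz 0.812 tw -0.009 | end [0.482 0.466 0.033] 180.0
```

View pics/w3.png

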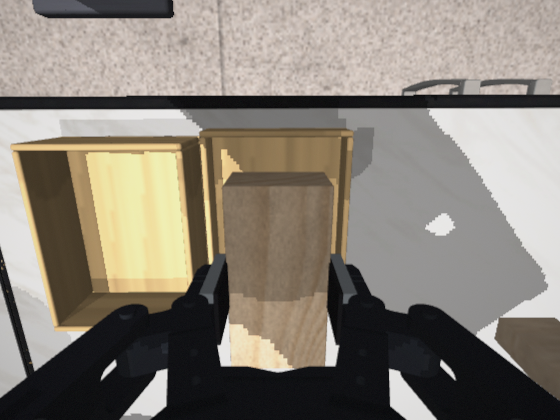

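```bash
python3 - <<'E'
from h import *
p=np.load('pics/w3.npz')
for uv,z in (((201,130),.026),((353,130),.026),((15,147),.048),((200,140),.048),((60,330),.048)): print(uv,ray(p,uv,z).round(4))
E
python3 -m pendant '[{"dx":0,"dy":0,"dz":0.8,"twist":0},{"dx":0,"dy":0,"dz":0.8,"twist":0},{"dx":0,"dy":0,"dz":0.8,"twist":0}]'
```

```text
(201, 130) [0.4211 0.4217 0.026 ]
(353, 130) [0.4214 0.515  0.026 ]
(15, 147) [0.4285 0.3227 0.048 ]
(200, 140) [0.425  0.4258 0.048 ]
(60, 330) [0.5489 0.3239 0.048 ]
time_s: 7.22
eef_pos: [0.4812, 0.464, 0.0504]
eef_rot: [-180.0, -0.0, 179.7]
ft_force: [-0.5, -1.0, -0.5]
finger_gap: 0.0435
grip_force: 61.3
```

```bash
python3 -m pendant '[{"dx":0,"dy":0.15,"dz":0.85,"twist":0},{"dx":0,"dy":0,"dz":0.1,"twist":0},{"dx":0,"dy":0,"dz":0,"twist":0}]'
python3 -m pendant '[{"dx":0,"dy":0,"dz":0,"twist":0},{"dx":0,"dy":0,"dz":0,"twist":0},{"dx":0,"dy":0,"dz":0,"twist":0},{"dx":0,"dy":0,"dz":0,"twist":0},{"dx":0,"dy":0,"dz":-0.6,"twist":0},{"dx":0,"dy":0,"dz":-1,"twist":0},{"dx":0,"dy":0,"dz":-1,"twist":0},{"dx":0,"dy":0,"dz":-1,"twist":0},{"dx":0,"dy":-1,"dz":-1,"twist":0},{"dx":0,"dy":-1,"dz":-1,"twist":0}]' 0.38
python3 - <<'E'
from h import *
plan((.44,.19,.2),175)
E
```

```text
time_s: 7.47
eef_pos: [0.4805, 0.4666, 0.0308]
eef_rot: [-179.9, -0.1, 179.7]
ft_force: [-0.5, -0.2, -0.9]
finger_gap: 0.0436
grip_force: 61.3
time_s: 8.3
eef_pos: [0.4812, 0.4287, 0.1464]
eef_rot: [179.9, 0.1, 179.8]
ft_force: [0.3, 0.3, 0.2]
finger_gap: 0.0525
grip_force: 0.0
n=13 dx 0.120 dy -0.924 dz -0.206 tw 0.065 | end [0.44 0.19 0.2 ] 175.0
```

```bash
python3 -m pendant '[{"dx":0.1,"dy":-1,"dz":-0.2,"twist":0.1},{"dx":0.1,"dy":-1,"dz":-0.2,"twist":0.1},{"dx":0.1,"dy":-1,"dz":0,"twist":0.1},{"dx":0.1,"dy":-1,"dz":0,"twist":0.1},{"dx":0.1,"dy":-1,"dz":0,"twist":0.1},{"dx":0.1,"dy":-1,"dz":0,"twist":0.1},{"dx":0.1,"dy":-1,"dz":0,"twist":0.1},{"dx":0.1,"dy":-1,"dz":0,"twist":0.1},{"dx":0.1,"dy":-1,"dz":0,"twist":0.1},{"dx":0.1,"dy":-1,"dz":0,"twist":0.1}]' 0.3
python3 -m pendant '[{"dx":0.1,"dy":-1,"dz":0,"twist":0.1},{"dx":0.1,"dy":-0.8,"dz":0,"twist":0.1},{"dx":0,"dy":0,"dz":0,"twist":0},{"dx":0,"dy":0,"dz":0,"twist":0}]'
python3 - <<'E'
from h import *
p,im=look(['case_small_mid','offcut_mid'],'w4',1)
b=find(p,'case_small_mid',.474,.18)
plan((b[1],b[2],.06),b[3]+90)
print([ (k,robot.cut_out(k,'wrist')[:1]and robot.cut_out(k,'wrist')[0]['conf']) for k in('case_big_mid',)])
E
```

```text
time_s: 9.13
eef_pos: [0.4513, 0.2289, 0.1535]
eef_rot: [180.0, 0.1, 174.0]
ft_force: [-0.1, -0.5, -1.3]
finger_gap: 0.0594
grip_force: 0.0
time_s: 9.47
eef_pos: [0.4437, 0.1941, 0.1533]
eef_rot: [179.9, 0.1, 172.8]
ft_force: [0.7, -0.2, -0.3]
finger_gap: 0.06
grip_force: 0.0
case_small_mid 0.89 [261.9 231.1] [0.4761 0.176 ]
case_small_mid conf 0.91 IoU 0.964 x,y [0.474  0.1785] yaw 81.2
n=5 dx -0.321 dy -0.124 dz 0.927 tw 0.060 | end [0.474 0.179 0.06 ] 171.2
[('case_big_mid', [])]
```

View pics/w4.png

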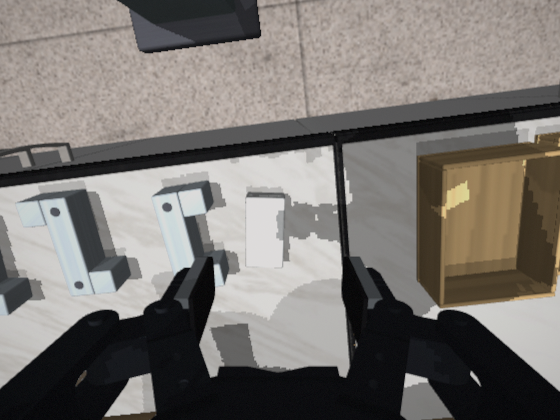

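```bash
python3 -m pendant '[{"dx":-0.32,"dy":-0.12,"dz":0.9,"twist":0.06},{"dx":-0.32,"dy":-0.12,"dz":0.9,"twist":0.06},{"dx":-0.32,"dy":-0.12,"dz":0.9,"twist":0.06},{"dx":-0.32,"dy":-0.12,"dz":0.9,"twist":0.06},{"dx":-0.32,"dy":-0.12,"dz":0.9,"twist":0.06},{"dx":0,"dy":0,"dz":0,"twist":0},{"dx":0,"dy":0,"dz":0,"twist":0}]' 0.46
python3 - <<'E'
from h import *
plan((.474,.1785,.014),171.2)
E
```

```text
time_s: 10.3
eef_pos: [0.4729, 0.1781, 0.0616]
eef_rot: [-179.9, -0.1, 171.1]
ft_force: [-0.3, 0.3, -0.6]
finger_gap: 0.046
grip_force: 0.0
n=3 dx -0.018 dy 0.009 dz 0.794 tw -0.003 | end [0.474 0.178 0.014] 171.2
```

```bash
python3 -m pendant '[{"dx":-0.05,"dy":0.03,"dz":0.8,"twist":0},{"dx":0,"dy":0,"dz":0.8,"twist":0},{"dx":0,"dy":0,"dz":0.75,"twist":0},{"dx":0,"dy":0,"dz":0,"twist":0}]'
python3 -m pendant '[{"dx":0,"dy":0,"dz":0,"twist":0},{"dx":0,"dy":0,"dz":0,"twist":0},{"dx":0,"dy":0,"dz":0,"twist":0},{"dx":0,"dy":0,"dz":0,"twist":0},{"dx":0,"dy":0,"dz":-0.3,"twist":0},{"dx":0,"dy":0,"dz":-1,"twist":0},{"dx":0,"dy":0,"dz":-1,"twist":0},{"dx":0,"dy":0,"dz":-1,"twist":0},{"dx":0,"dy":0,"dz":-1,"twist":0},{"dx":0,"dy":0,"dz":0,"twist":0}]' 1
python3 - <<'E'
from h import *
plan((.488,.372,.1),180)
E
```

```text
time_s: 10.63
eef_pos: [0.4734, 0.1786, 0.0145]
eef_rot: [-179.9, -0.1, 171.2]
ft_force: [-0.1, -1.5, -0.5]
finger_gap: 0.0461
grip_force: 0.0
time_s: 11.47
eef_pos: [0.4767, 0.1793, 0.1054]
eef_rot: [179.8, 0.3, 171.1]
ft_force: [1.2, 0.6, -0.5]
finger_gap: 0.0323
grip_force: 59.7
n=10 dx 0.026 dy 0.966 dz 0.027 tw -0.155 | end [0.488 0.372 0.1  ] 180.0
```

```bash
python3 -m pendant '[{"dx":0.03,"dy":0.97,"dz":0,"twist":-0.15},{"dx":0.03,"dy":0.97,"dz":0,"twist":-0.15},{"dx":0.03,"dy":0.97,"dz":0,"twist":-0.15},{"dx":0.03,"dy":0.97,"dz":0,"twist":-0.15},{"dx":0.03,"dy":0.97,"dz":0,"twist":-0.15},{"dx":0.03,"dy":0.97,"dz":0,"twist":-0.15},{"dx":0.03,"dy":0.97,"dz":0,"twist":-0.15},{"dx":0.03,"dy":0.97,"dz":0,"twist":-0.15},{"dx":0.03,"dy":0.97,"dz":0,"twist":-0.15},{"dx":0.03,"dy":0.97,"dz":0,"twist":-0.15}]'
python3 -m pendant '[{"dx":0,"dy":0,"dz":0,"twist":0},{"dx":0,"dy":0,"dz":1,"twist":0},{"dx":0,"dy":0,"dz":1,"twist":0},{"dx":0,"dy":0,"dz":1,"twist":0},{"dx":0,"dy":0,"dz":0.3,"twist":0},{"dx":0,"dy":0,"dz":0,"twist":0}]'
python3 -m pendant '[{"dx":0,"dy":0,"dz":0,"twist":0},{"dx":0,"dy":0,"dz":0,"twist":0},{"dx":0,"dy":0,"dz":0,"twist":0},{"dx":0,"dy":0,"dz":-0.6,"twist":0},{"dx":0,"dy":0,"dz":-1,"twist":0},{"dx":0,"dy":0,"dz":-1,"twist":0},{"dx":0,"dy":0,"dz":-1,"twist":0},{"dx":0,"dy":0,"dz":-1,"twist":0},{"dx":0,"dy":0,"dz":-1,"twist":0},{"dx":0,"dy":0,"dz":-1,"twist":0}]' 0.45
python3 - <<'E'
from h import *
p,im=look(['case_small_mid','offcut_mid','low_tray','deep_bin'],'w5',1)
plan((.44,-.2,.25),180)
E
```

```text
time_s: 12.3
eef_pos: [0.4852, 0.3729, 0.1012]
eef_rot: [-180.0, -0.0, 179.8]
ft_force: [-0.4, -1.2, -0.6]
finger_gap: 0.0323
grip_force: 59.7
time_s: 12.8
eef_pos: [0.4842, 0.3707, 0.0336]
eef_rot: [-179.9, -0.2, 179.7]
ft_force: [-0.8, 0.0, 0.6]
finger_gap: 0.0324
grip_force: 59.8
time_s: 13.63
eef_pos: [0.4856, 0.3722, 0.17]
eef_rot: [179.9, 0.1, 179.7]
ft_force: [-0.1, 0.4, 0.3]
finger_gap: 0.047
grip_force: 0.0
case_small_mid 0.83 [275.4 192.6] [0.4885 0.3703]
offcut_mid 0.58 [381.9 188.8] [0.484 0.467]
n=30 dx 0.073 dy -0.953 dz -0.137 tw -0.002 | end [ 0.44 -0.2   0.25] 180.0
```

View pics/w5.png

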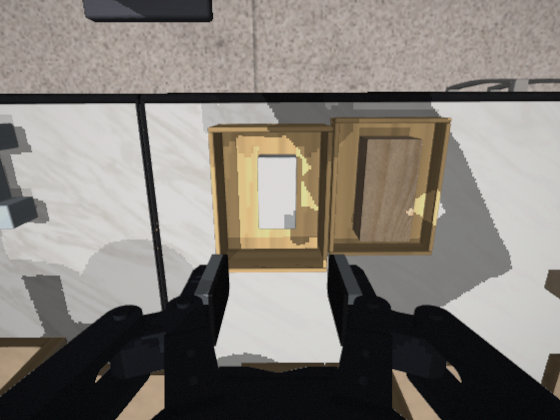

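```bash
python3 -m pendant '[{"dx":0.1,"dy":-1,"dz":-0.4,"twist":0},{"dx":0.1,"dy":-1,"dz":-0.4,"twist":0},{"dx":0.1,"dy":-1,"dz":-0.4,"twist":0},{"dx":0.1,"dy":-1,"dz":-0.4,"twist":0},{"dx":0.1,"dy":-1,"dz":-0.4,"twist":0},{"dx":0.1,"dy":-1,"dz":-0.4,"twist":0},{"dx":0.1,"dy":-1,"dz":-0.4,"twist":0},{"dx":0.1,"dy":-1,"dz":-0.4,"twist":0},{"dx":0.1,"dy":-1,"dz":-0.4,"twist":0},{"dx":0.1,"dy":-1,"dz":-0.4,"twist":0}]' 0
python3 -m pendant '[{"dx":0.1,"dy":-1,"dz":0,"twist":0},{"dx":0.1,"dy":-1,"dz":0,"twist":0},{"dx":0.1,"dy":-1,"dz":0,"twist":0},{"dx":0.1,"dy":-1,"dz":0,"twist":0},{"dx":0.1,"dy":-1,"dz":0,"twist":0},{"dx":0.1,"dy":-1,"dz":0,"twist":0},{"dx":0.1,"dy":-1,"dz":0,"twist":0},{"dx":0.1,"dy":-1,"dz":0,"twist":0},{"dx":0.1,"dy":-1,"dz":0,"twist":0},{"dx":0.1,"dy":-1,"dz":0,"twist":0}]'
python3 -m pendant '[{"dx":0,"dy":-1,"dz":0,"twist":0},{"dx":0,"dy":-1,"dz":0,"twist":0},{"dx":0,"dy":-1,"dz":0,"twist":0},{"dx":0,"dy":-1,"dz":0,"twist":0},{"dx":0,"dy":-1,"dz":0,"twist":0},{"dx":0,"dy":-1,"dz":0,"twist":0},{"dx":0,"dy":-1,"dz":0,"twist":0},{"dx":0,"dy":-1,"dz":0,"twist":0},{"dx":0,"dy":0,"dz":0,"twist":0},{"dx":0,"dy":0,"dz":0,"twist":0}]'
python3 - <<'E'
from h import *
p,im=look([k for k in Z if k[:5] in('gauge','pocke')],'w6',1)
for k,x,y in [('gauge_angle_mid',.47,-.086),('gauge_zed_mid',.462,.013),('gauge_channel_mid',.467,.105)]: find(p,k,x,y)
print(st()[1])
E
```

```text
time_s: 14.72
eef_pos: [0.4635, 0.171, 0.2466]
eef_rot: [-180.0, -0.1, 179.7]
ft_force: [0.3, -0.6, -1.4]
finger_gap: 0.0853
grip_force: 0.0
time_s: 15.55
eef_pos: [0.4426, -0.0286, 0.2463]
eef_rot: [180.0, -0.1, 179.7]
ft_force: [-0.3, 0.8, -0.1]
finger_gap: 0.0852
grip_force: 0.0
time_s: 16.38
eef_pos: [0.4421, -0.1881, 0.2463]
eef_rot: [179.9, -0.1, 179.6]
ft_force: [-0.3, 0.5, -0.1]
finger_gap: 0.0851
grip_force: 0.0
gauge_angle_mid 0.8 [367.2 199. ] [ 0.4709 -0.0847]
gauge_channel_mid 0.94 [533.  200.5] [0.474  0.1071]
gauge_zed_mid 0.89 [452.5 192.1] [0.4633 0.0125]
gauge_bar_mid 0.67 [240.7 341.5] [ 0.6663 -0.2383]
pocket_angle_floor 0.53 [252.4 204.1] [ 0.4785 -0.2179]
pocket_channel_floor 0.57 [251.1 271.4] [ 0.5671 -0.2221]
pocket_zed_floor 0.57 [159.  211.7] [ 0.4872 -0.3295]
gauge_angle_mid conf 0.8 IoU 0.955 x,y [ 0.4706 -0.0873] yaw 352.8
gauge_zed_mid conf 0.81 IoU 0.959 x,y [0.462  0.0106] yaw 178.8
gauge_channel_mid conf 0.8 IoU 0.976 x,y [0.4699 0.1048] yaw 2.4
[ 0.44276328 -0.18757834  0.24734159]
```

View pics/w6.png

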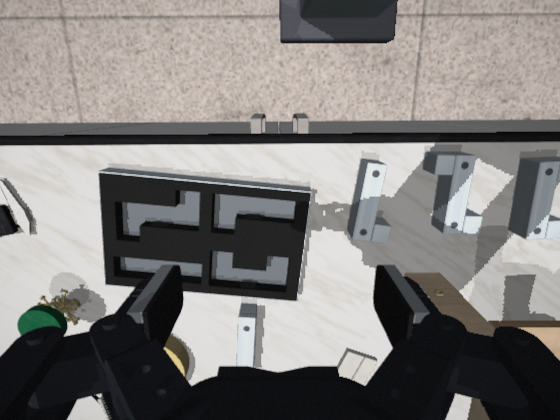

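```bash
python3 -m pendant '[{"dx":0.2,"dy":-0.9,"dz":0,"twist":0},{"dx":0.2,"dy":-0.9,"dz":0,"twist":0},{"dx":0.2,"dy":-0.9,"dz":0,"twist":0},{"dx":0.2,"dy":-0.9,"dz":0,"twist":0},{"dx":0.2,"dy":-0.9,"dz":0,"twist":0},{"dx":0,"dy":0,"dz":0,"twist":0},{"dx":0,"dy":0,"dz":0,"twist":0}]'
python3 - <<'E'
from h import *
p,im=look([k for k in Z if k[:6] =='pocket'],'w7',1)
L=robot.cut_out('foam','wrist')
print(st()[1])
for l in L[:2]: print(l['conf'],l['box'])
np.savez('pics/foam.npz',m=L[0]['mask'])
b=fitmask(p,L[0]['mask'],box(138,234),0,.026,.52,-.28,[-.1]);print(b)
find(p,'gauge_bar_mid',.66,-.235)
v=cv2.resize(im[130:360,60:460,::-1],None,fx=2,fy=2);cv2.imwrite('pics/w7c.png',v)
E
```

```text
time_s: 17.57
eef_pos: [0.4221, -0.278, 0.2472]
eef_rot: [180.0, -0.0, 179.6]
ft_force: [0.6, 0.3, -0.5]
finger_gap: 0.0853
grip_force: 0.0
pocket_angle_floor 0.2 [441.9 216.3] [ 0.476 -0.081]
pocket_channel_floor 0.54 [322.1 287.5] [ 0.5718 -0.2216]
pocket_zed_floor 0.52 [237.  228.6] [ 0.4902 -0.3277]
pocket_bar_floor 0.67 [234.3 275.5] [ 0.5538 -0.3338]
[ 0.42250838 -0.27694595  0.24732764]
0.63 [174.9, 183.4, 212.9, 130.5]
(np.float64(0.021434253397116687), np.float64(0.5152890864418157), np.float64(-0.27604296245839494), np.float64(354.0459620871582))
gauge_bar_mid conf 0.57 IoU 0.623 x,y [ 0.6632 -0.231 ] yaw 357.9
```

View pics/w7c.png

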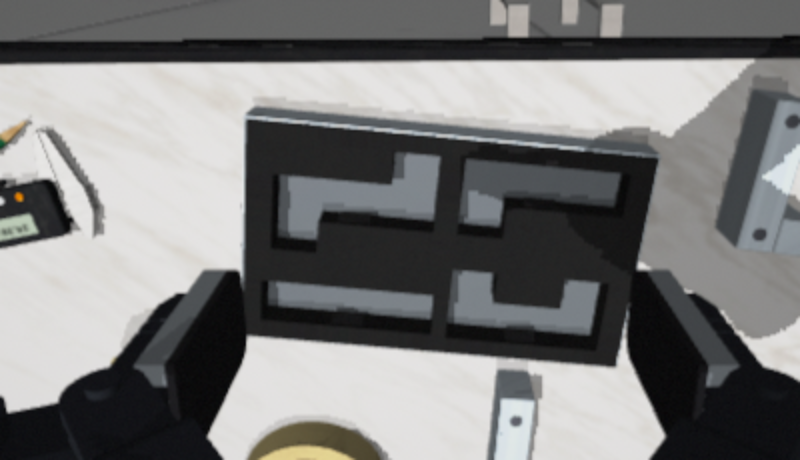

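```bash
cat > pk.py <<'E'
from h import *
f=np.load('pics/w7.npz');p={k:f[k] for k in ('fx','fy','cx','cy','R','t')};im=f['im']
fm=sil(p,box(126,222),(.5153,-.276,np.radians(-5.95)),.026,.026,1)
g=cv2.GaussianBlur(cv2.cvtColor(im,cv2.COLOR_RGB2GRAY),(0,0),.7)
M0=((g>58)&(fm>0)).astype(np.uint8);sc=3
def off(P,d=.0025):
    # outward offset of a rectilinear CCW polygon
    n=len(P);Q=[]
    for i in range(n):
        a,b,c=P[i-1],P[i],P[(i+1)%n];u=(b-a)/np.linalg.norm(b-a);w=(c-b)/np.linalg.norm(c-b)
        Q.append(b+d*np.array([u[1],-u[0]])+d*np.array([w[1],-w[0]]))
    return np.array(Q)
def vis(P,q):
    return sil(p,P,q,.008,.008,sc)&sil(p,P,q,.026,.026,sc)
print('area',M0.sum())
for k,x,y,a in [('angle',.476,-.22,264),('channel',.57,-.222,84),('zed',.49,-.328,84),('bar',.555,-.333,84)]:
    P=off(S[f'gauge_{k}_mid']);x0,y0=x,y
    roi=cv2.dilate(sil(p,P,(x,y,np.radians(a)),.008,.026,1),np.ones((9,9)))
    M=cv2.resize(M0&roi,None,fx=sc,fy=sc,interpolation=cv2.INTER_NEAREST)
    def cost(q):
        s=vis(P,(x+q[0]/100,y+q[1]/100,np.radians(a)+q[2]/10));return 1-(s&M).sum()/max(1,(s|M).sum())
    r=min((minimize(cost,[i,j,0],method='Nelder-Mead',options=dict(initial_simplex=[[i,j,0],[i+.6,j,0],[i,j+.6,0],[i,j,.6]])) for i in(-.5,0,.5) for j in (-.5,0,.5)),key=lambda r:r.fun)
    X=np.array([x+r.x[0]/100,y+r.x[1]/100]);t=np.radians(-5.95);d=X-[.5153,-.276]
    print(k,'IoU',round(1-r.fun,3),X.round(4),'yaw',round(a+np.degrees(r.x[2]/10),1),'in foam',np.round([np.cos(t)*d[0]+np.sin(t)*d[1],-np.sin(t)*d[0]+np.cos(t)*d[1]],4))
E
python3 pk.py
```

```text
area 5985
angle IoU 0.915 [ 0.4778 -0.2157] yaw 264.8 in foam [-0.0436  0.0561]
channel IoU 0.946 [ 0.567  -0.2248] yaw 84.2 in foam [0.0461 0.0562]
zed IoU 0.954 [ 0.4861 -0.3254] yaw 83.7 in foam [-0.0239 -0.0521]
bar IoU 0.932 [ 0.5542 -0.3325] yaw 83.8 in foam [ 0.0445 -0.0521]
```

```bash
python3 - <<'E'
from h import *
plan((.435,-.087,.15),172.8)
E
```

```text
n=10 dx -0.007 dy 0.953 dz 0.487 tw 0.122 | end [ 0.435 -0.087  0.15 ] 172.8
```

```bash
python3 -m pendant '[{"dx":0,"dy":0.95,"dz":0.5,"twist":0.12},{"dx":0,"dy":0.95,"dz":0.5,"twist":0.12},{"dx":0,"dy":0.95,"dz":0.5,"twist":0.12},{"dx":0,"dy":0.95,"dz":0.5,"twist":0.12},{"dx":0,"dy":0.95,"dz":0.5,"twist":0.12},{"dx":0,"dy":0.95,"dz":0.5,"twist":0.12},{"dx":0,"dy":0.95,"dz":0.5,"twist":0.12},{"dx":0,"dy":0.95,"dz":0.5,"twist":0.12},{"dx":0,"dy":0.95,"dz":0.5,"twist":0.12},{"dx":0,"dy":0.95,"dz":0.5,"twist":0.12}]' 0.4
python3 -m pendant '[{"dx":0,"dy":0,"dz":0,"twist":0},{"dx":0,"dy":0,"dz":0,"twist":0}]'
python3 - <<'E'
from h import *
p,im=look(['gauge_angle_mid'],'w8',1)
b=find(p,'gauge_angle_mid',.471,-.086,angs=[np.radians(-7)])
plan((b[1],b[2],.07),b[3])
E
```

```text
time_s: 18.75
eef_pos: [0.4335, -0.0869, 0.147]
eef_rot: [180.0, 0.0, 172.8]
ft_force: [-0.0, 0.2, 0.2]
finger_gap: 0.051
grip_force: 0.0
time_s: 18.92
eef_pos: [0.4332, -0.0873, 0.147]
eef_rot: [-180.0, -0.1, 173.0]
ft_force: [-0.1, -0.2, 0.3]
finger_gap: 0.0516
grip_force: 0.0
gauge_angle_mid 0.65 [284.1 239.7] [ 0.4711 -0.086 ]
gauge_angle_mid conf 0.88 IoU 0.945 x,y [ 0.4707 -0.0868] yaw 352.4
n=5 dx -0.363 dy 0.066 dz 0.778 tw 0.016 | end [ 0.471 -0.087  0.07 ] 172.4
```

```bash
python3 -m pendant '[{"dx":-0.36,"dy":0.06,"dz":0.8,"twist":0.02},{"dx":-0.36,"dy":0.06,"dz":0.8,"twist":0.02},{"dx":-0.36,"dy":0.06,"dz":0.8,"twist":0.02},{"dx":-0.36,"dy":0.06,"dz":0.8,"twist":0.02},{"dx":-0.36,"dy":0.06,"dz":0.8,"twist":0.02},{"dx":0,"dy":0,"dz":0.5,"twist":0},{"dx":0,"dy":0,"dz":0,"twist":0},{"dx":0,"dy":0,"dz":0,"twist":0}]' 0.4
python3 - <<'E'
from h import *
plan((.4707,-.0868,.026),172.4)
E
```

```text
time_s: 19.73
eef_pos: [0.4693, -0.0871, 0.0573]
eef_rot: [-180.0, -0.1, 172.2]
ft_force: [-0.1, -0.5, -1.2]
finger_gap: 0.051
grip_force: 0.0
n=2 dx -0.034 dy 0.013 dz 0.782 tw -0.013 | end [ 0.471 -0.087  0.026] 172.4
```

```bash
python3 -m pendant '[{"dx":-0.07,"dy":0.03,"dz":0.8,"twist":0},{"dx":0,"dy":0,"dz":0.77,"twist":0},{"dx":0,"dy":0,"dz":0,"twist":0},{"dx":0,"dy":0,"dz":0,"twist":0}]'
python3 -m pendant '[{"dx":0,"dy":0,"dz":0,"twist":0},{"dx":0,"dy":0,"dz":0,"twist":0},{"dx":0,"dy":0,"dz":0,"twist":0},{"dx":0,"dy":0,"dz":0,"twist":0},{"dx":0,"dy":0,"dz":0,"twist":0},{"dx":0,"dy":0,"dz":-0.3,"twist":0},{"dx":0,"dy":0,"dz":-0.8,"twist":0},{"dx":0,"dy":0,"dz":-0.8,"twist":0},{"dx":0,"dy":0,"dz":-0.8,"twist":0},{"dx":0,"dy":0,"dz":-0.8,"twist":0}]' 1
python3 - <<'E'
from h import *
plan((.4778,-.2157,.09),84.8)
E
```

```text
time_s: 20.07
eef_pos: [0.471, -0.0865, 0.0264]
eef_rot: [-180.0, -0.0, 172.3]
ft_force: [0.8, 0.7, 0.0]
finger_gap: 0.051
grip_force: 0.0
time_s: 20.9
eef_pos: [0.4713, -0.0863, 0.0973]
eef_rot: [-180.0, 0.0, 172.3]
ft_force: [-0.1, -0.3, -1.6]
finger_gap: 0.0202
grip_force: 59.2
n=16 dx -0.350 dy -0.278 dz 0.023 tw 0.954 | end [ 0.478 -0.216  0.09 ] 84.8
```

```bash
python3 -m pendant '[{"dx":-0.35,"dy":-0.28,"dz":0,"twist":0.95},{"dx":-0.35,"dy":-0.28,"dz":0,"twist":0.95},{"dx":-0.35,"dy":-0.28,"dz":0,"twist":0.95},{"dx":-0.35,"dy":-0.28,"dz":0,"twist":0.95},{"dx":-0.35,"dy":-0.28,"dz":0,"twist":0.95},{"dx":-0.35,"dy":-0.28,"dz":0,"twist":0.95},{"dx":-0.35,"dy":-0.28,"dz":0,"twist":0.95},{"dx":-0.35,"dy":-0.28,"dz":0,"twist":0.95},{"dx":-0.35,"dy":-0.28,"dz":0,"twist":0.95},{"dx":-0.35,"dy":-0.28,"dz":0,"twist":0.95}]'
python3 -m pendant '[{"dx":-0.35,"dy":-0.28,"dz":0,"twist":0.95},{"dx":-0.35,"dy":-0.28,"dz":0,"twist":0.95},{"dx":-0.35,"dy":-0.28,"dz":0,"twist":0.95},{"dx":-0.35,"dy":-0.28,"dz":0,"twist":0.95},{"dx":-0.35,"dy":-0.28,"dz":0,"twist":0.95},{"dx":-0.35,"dy":-0.28,"dz":0,"twist":0.95},{"dx":0,"dy":0,"dz":0,"twist":0},{"dx":0,"dy":0,"dz":0,"twist":0}]'
python3 - <<'E'
from h import *
p,im=look([],'w9')
s,e,y=st();print(e,y)
find(p,'gauge_angle_mid',e[0],e[1],z0=e[2]-.0262,angs=[np.radians(-95)])
plan((.4778,-.2157,.055),84.8)
E
```

```text
time_s: 21.73
eef_pos: [0.4998, -0.1684, 0.0966]
eef_rot: [180.0, 0.0, 117.6]
ft_force: [0.2, 0.3, -1.2]
finger_gap: 0.0201
grip_force: 59.2
time_s: 22.4
eef_pos: [0.4777, -0.2164, 0.0964]
eef_rot: [180.0, 0.0, 85.3]
ft_force: [-0.7, 0.2, -1.4]
finger_gap: 0.0201
grip_force: 59.2
[ 0.47794102 -0.21616333  0.09633521] 85.34886708099685
gauge_angle_mid conf 0.84 IoU 0.724 x,y [ 0.4783 -0.2146] yaw 264.8
n=3 dx 0.005 dy -0.004 dz 0.687 tw 0.032 | end [ 0.478 -0.216  0.055] 84.8
```

View pics/w9.png

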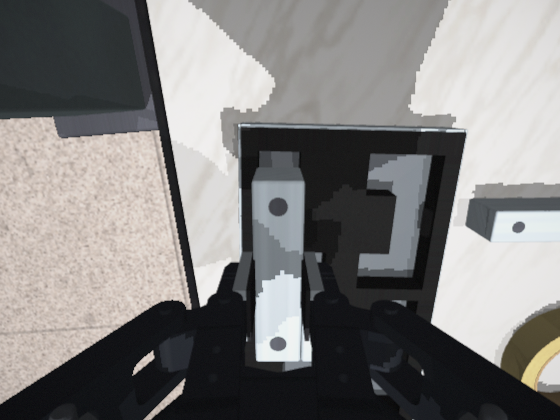

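```bash
sed -e 's/w7/w9/' -e "s/\[('angle'.*\]:/[('channel',.567,-.2248,84.2)]:/" pk.py > pk2.py; python3 pk2.py; python3 - <<'E'
from h import *
p=np.load('pics/w9.npz')
for uv in((259,152),(300,152),(279,151)): print(ray(p,uv,.008).round(4),ray(p,uv,.026).round(4))
t=np.radians(264.8);R=lambda q:place(np.array(q)/1e3,.4778,-.2157,t)
c=R([[-47.5,-13.5],[-47.5,13.5]]);print(c.round(4),proj(p,np.c_[c,[.008]*2]).round(1),proj(p,np.c_[c,[.026]*2]).round(1))
g=cv2.cvtColor(p['im'],cv2.COLOR_RGB2GRAY);print(g[156,245:315].tolist());print(g[140:172,272].tolist())
E
```

```text
area 16923
channel IoU 0.965 [ 0.5677 -0.2243] yaw 83.8 in foam [0.0467 0.0569]
[ 0.47  -0.17   0.008] [ 0.4712 -0.1677  0.026 ]
[ 0.4975 -0.1722  0.008 ] [ 0.4965 -0.1697  0.026 ]
[ 0.4835 -0.1704  0.008 ] [ 0.4836 -0.1681  0.026 ]
[[ 0.4687 -0.1672]
 [ 0.4955 -0.1696]] [[256.7 148. ]
 [296.8 148.4]] [[254.9 151.6]
 [298.4 152. ]]
[25, 21, 22, 22, 22, 22, 22, 22, 21, 22, 22, 22, 18, 15, 47, 64, 68, 69, 69, 69, 70, 69, 70, 69, 70, 70, 85, 90, 91, 91, 91, 90, 90, 91, 90, 91, 91, 90, 91, 91, 91, 90, 91, 91, 91, 91, 91, 76, 69, 70, 70, 70, 69, 68, 38, 11, 20, 26, 25, 25, 24, 23, 24, 26, 25, 26, 28, 27, 26, 27]
[24, 23, 25, 25, 23, 23, 24, 25, 23, 25, 24, 68, 91, 92, 91, 91, 90, 91, 90, 88, 85, 86, 86, 86, 86, 86, 85, 86, 88, 87, 89, 89]
```

```bash
python3 - <<'E'
from h import *
plan((.4792,-.2162,.056),84.4)
E
python3 -m pendant '[{"dx":0,"dy":0.06,"dz":0.7,"twist":0.1},{"dx":0,"dy":0,"dz":0.7,"twist":0.06},{"dx":0,"dy":0,"dz":0.6,"twist":0},{"dx":0,"dy":0,"dz":0,"twist":0},{"dx":0,"dy":0,"dz":0,"twist":0}]'
python3 -m pendant '[{"dx":0,"dy":0,"dz":0.2,"twist":0},{"dx":0,"dy":0,"dz":0.2,"twist":0},{"dx":0,"dy":0,"dz":0,"twist":0}]'
```

```text
n=3 dx -0.001 dy 0.020 dz 0.670 tw 0.055 | end [ 0.479 -0.216  0.056] 84.4
time_s: 22.92
eef_pos: [0.4788, -0.2158, 0.0556]
eef_rot: [-179.9, -0.0, 84.4]
ft_force: [-0.2, 0.5, -1.8]
finger_gap: 0.0208
grip_force: 59.2
time_s: 23.17
eef_pos: [0.479, -0.2163, 0.0478]
eef_rot: [180.0, 0.0, 84.3]
ft_force: [-0.6, 0.2, -1.7]
finger_gap: 0.0205
grip_force: 59.2
```

```bash
python3 -m pendant '[{"dx":0,"dy":0,"dz":0.2,"twist":0},{"dx":0,"dy":0,"dz":0.1,"twist":0},{"dx":0,"dy":0,"dz":0,"twist":0}]'
python3 -m pendant '[{"dx":0,"dy":0,"dz":0.15,"twist":0},{"dx":0,"dy":0,"dz":0.1,"twist":0},{"dx":0,"dy":0,"dz":0,"twist":0}]'
python3 -m pendant '[{"dx":0,"dy":0,"dz":0.1,"twist":0},{"dx":0,"dy":0,"dz":0.05,"twist":0},{"dx":0,"dy":0,"dz":0,"twist":0}]'
```

```text
time_s: 23.42
eef_pos: [0.4785, -0.2162, 0.0415]
eef_rot: [-179.9, -0.0, 84.3]
ft_force: [-1.7, 0.5, -1.2]
finger_gap: 0.0204
grip_force: 59.2
time_s: 23.67
eef_pos: [0.4785, -0.2162, 0.0364]
eef_rot: [-179.9, -0.0, 84.3]
ft_force: [-1.6, -0.6, -1.9]
finger_gap: 0.0205
grip_force: 59.1
time_s: 23.92
eef_pos: [0.4789, -0.2163, 0.0352]
eef_rot: [-180.0, -0.0, 84.3]
ft_force: [-6.4, 2.3, 20.1]
finger_gap: 0.02
grip_force: 61.9
```

```bash
python3 -m pendant '[{"dx":0,"dy":0,"dz":0,"twist":0},{"dx":0,"dy":0,"dz":0,"twist":0},{"dx":0,"dy":0,"dz":0,"twist":0},{"dx":0,"dy":0,"dz":0,"twist":0},{"dx":0,"dy":0,"dz":-0.5,"twist":0},{"dx":0,"dy":0,"dz":-1,"twist":0},{"dx":0,"dy":0,"dz":-0.5,"twist":0}]' 0.45
python3 -m pendant '[{"dx":0,"dy":0,"dz":0,"twist":0},{"dx":0,"dy":0,"dz":0,"twist":0},{"dx":0,"dy":0,"dz":0,"twist":0},{"dx":0,"dy":0,"dz":0,"twist":0},{"dx":0,"dy":0,"dz":0,"twist":0},{"dx":0,"dy":0,"dz":0,"twist":0},{"dx":0,"dy":0,"dz":0.8,"twist":0},{"dx":0,"dy":0,"dz":0.2,"twist":0},{"dx":0,"dy":0,"dz":0,"twist":0}]' 1
python3 -m pendant '[{"dx":0,"dy":0,"dz":0.2,"twist":0},{"dx":0,"dy":0,"dz":0,"twist":0}]'
python3 -m pendant '[{"dx":0,"dy":0,"dz":0.15,"twist":0},{"dx":0,"dy":0,"dz":0,"twist":0}]'
```

```text
time_s: 24.5
eef_pos: [0.4795, -0.2166, 0.0756]
eef_rot: [179.9, 0.0, 84.3]
ft_force: [1.0, -0.7, -0.7]
finger_gap: 0.047
grip_force: 0.0
time_s: 25.25
eef_pos: [0.4779, -0.2158, 0.0526]
eef_rot: [-179.8, -0.1, 84.3]
ft_force: [-0.9, 0.9, 0.5]
finger_gap: -0.0002
grip_force: 0.0
time_s: 25.42
eef_pos: [0.4788, -0.2163, 0.0496]
eef_rot: [-180.0, -0.0, 84.3]
ft_force: [-0.5, 1.0, -0.3]
finger_gap: 0.0001
grip_force: 0.0
time_s: 25.58
eef_pos: [0.4793, -0.2165, 0.048]
eef_rot: [180.0, 0.0, 84.3]
ft_force: [-3.3, 1.4, 12.8]
finger_gap: 0.0002
grip_force: 6.4
```

```bash
python3 -m pendant '[{"dx":0,"dy":0,"dz":-1,"twist":0},{"dx":0,"dy":0,"dz":-1,"twist":0},{"dx":0,"dy":0,"dz":-1,"twist":0}]' 0.4
python3 - <<'E'
from h import *
plan((.43,.011,.15),179,N=19)
E
```

```text
time_s: 25.83
eef_pos: [0.4788, -0.2163, 0.1077]
eef_rot: [-180.0, -0.0, 84.3]
ft_force: [0.8, -0.5, 0.4]
finger_gap: 0.0357
grip_force: 0.0
n=19 dx 0.354 dy -0.571 dz -0.111 tw 0.783 | end [0.43  0.011 0.15 ] -1.0
```

```bash
sed -i "s/def plan(tgt,yaw=None,e=None,y=None,N=None):/def plan(tgt,yaw=None,e=None,y=None,N=None,ab=False):/; s/    d=np.array(tgt)-e\$/    th=(yaw-y) if ab else th\n    d=np.array(tgt)-e/" h.py
python3 - <<'E'
from h import *
plan((.43,.011,.15),179,N=19,ab=True)
E
```

```text
n=19 dx 0.612 dy 0.312 dz -0.111 tw -0.870 | end [0.43  0.011 0.15 ] 179.0
```

```bash
python3 -m pendant '[{"dx":0.61,"dy":0.31,"dz":-0.2,"twist":-0.87},{"dx":0.61,"dy":0.31,"dz":-0.2,"twist":-0.87},{"dx":0.61,"dy":0.31,"dz":-0.2,"twist":-0.87},{"dx":0.61,"dy":0.31,"dz":-0.2,"twist":-0.87},{"dx":0.61,"dy":0.31,"dz":-0.2,"twist":-0.87},{"dx":0.61,"dy":0.31,"dz":-0.2,"twist":-0.87},{"dx":0.61,"dy":0.31,"dz":-0.2,"twist":-0.87},{"dx":0.61,"dy":0.31,"dz":-0.2,"twist":-0.87},{"dx":0.61,"dy":0.31,"dz":-0.2,"twist":-0.87},{"dx":0.61,"dy":0.31,"dz":-0.2,"twist":-0.87}]'
python3 -m pendant '[{"dx":0.61,"dy":0.31,"dz":0,"twist":-0.87},{"dx":0.61,"dy":0.31,"dz":0,"twist":-0.87},{"dx":0.61,"dy":0.31,"dz":0,"twist":-0.87},{"dx":0.61,"dy":0.31,"dz":0,"twist":-0.87},{"dx":0.61,"dy":0.31,"dz":0,"twist":-0.87},{"dx":0.61,"dy":0.31,"dz":0,"twist":-0.87},{"dx":0.61,"dy":0.31,"dz":0,"twist":-0.87},{"dx":0.61,"dy":0.31,"dz":0,"twist":-0.87},{"dx":0.61,"dy":0.31,"dz":0,"twist":-0.87}]'
python3 -m pendant '[{"dx":0,"dy":0,"dz":0,"twist":0},{"dx":0,"dy":0,"dz":0,"twist":0}]'
python3 - <<'E'
from h import *
p,im=look(['gauge_zed_mid'],'w10',1)
b=find(p,'gauge_zed_mid',.462,.011,angs=[-.02,3.12])
plan((b[1],b[2],.055),b[3])
b=find(p,'gauge_channel_mid',.47,.105,angs=[.04])
E
```

```text
time_s: 26.67
eef_pos: [0.5027, -0.0852, 0.1474]
eef_rot: [180.0, 0.0, 134.4]
ft_force: [0.3, -1.2, 0.3]
finger_gap: 0.051
grip_force: 0.0
time_s: 27.42
eef_pos: [0.4298, 0.0104, 0.1472]
eef_rot: [180.0, 0.0, 179.2]
ft_force: [-0.7, 0.1, 0.4]
finger_gap: 0.0514
grip_force: 0.0
time_s: 27.58
eef_pos: [0.4302, 0.0101, 0.1472]
eef_rot: [-180.0, 0.0, 178.9]
ft_force: [-0.4, -0.0, 0.3]
finger_gap: 0.0512
grip_force: 0.0
gauge_zed_mid 0.77 [279.8 233.1] [0.4617 0.0114]
gauge_zed_mid conf 0.79 IoU 0.944 x,y [0.4627 0.0111] yaw 359.1
n=5 dx -0.316 dy 0.021 dz 0.922 tw -0.009 | end [0.463 0.011 0.055] 179.1
gauge_channel_mid conf 0.59 IoU 0.936 x,y [0.4697 0.1043] yaw 2.3
```

```bash
python3 -m pendant '[{"dx":-0.32,"dy":0.02,"dz":0.9,"twist":0},{"dx":-0.32,"dy":0.02,"dz":0.9,"twist":0},{"dx":-0.32,"dy":0.02,"dz":0.9,"twist":0},{"dx":-0.32,"dy":0.02,"dz":0.9,"twist":0},{"dx":-0.32,"dy":0.02,"dz":0.9,"twist":0},{"dx":0,"dy":0,"dz":0,"twist":0},{"dx":0,"dy":0,"dz":0.8,"twist":0},{"dx":0,"dy":0,"dz":0.75,"twist":0},{"dx":0,"dy":0,"dz":0,"twist":0},{"dx":0,"dy":0,"dz":0,"twist":0}]' 0.4
python3 -m pendant '[{"dx":0,"dy":0,"dz":0,"twist":0},{"dx":0,"dy":0,"dz":0,"twist":0},{"dx":0,"dy":0,"dz":0,"twist":0},{"dx":0,"dy":0,"dz":0,"twist":0},{"dx":0,"dy":0,"dz":0,"twist":0},{"dx":0,"dy":0,"dz":-0.3,"twist":0},{"dx":0,"dy":0,"dz":-0.8,"twist":0},{"dx":0,"dy":0,"dz":-0.8,"twist":0},{"dx":0,"dy":0,"dz":-0.8,"twist":0},{"dx":0,"dy":0,"dz":-0.8,"twist":0}]' 1
python3 - <<'E'
from h import *
plan((.4861,-.3254,.095),83.9,N=19)
E
```

```text
time_s: 28.62
eef_pos: [0.4618, 0.0111, 0.0261]
eef_rot: [-180.0, -0.1, 178.9]
ft_force: [0.2, 0.4, 0.1]
finger_gap: 0.0514
grip_force: 0.0
time_s: 29.45
eef_pos: [0.462, 0.0113, 0.0973]
eef_rot: [-180.0, 0.0, 179.0]
ft_force: [0.4, -0.1, -2.1]
finger_gap: 0.0202
grip_force: 59.1
n=19 dx 0.561 dy -0.798 dz 0.006 tw -0.780 | end [ 0.486 -0.325  0.095] 263.9
```

```bash
python3 - <<'E'
from h import *
plan((.4861,-.3254,.095),83.9,N=20,ab=True)
E
```

```text
n=20 dx -0.730 dy -0.606 dz 0.006 tw 0.830 | end [ 0.486 -0.325  0.095] 83.9
```

```bash
python3 -m pendant '[{"dx":-0.73,"dy":-0.6,"dz":0,"twist":0.83},{"dx":-0.73,"dy":-0.6,"dz":0,"twist":0.83},{"dx":-0.73,"dy":-0.6,"dz":0,"twist":0.83},{"dx":-0.73,"dy":-0.6,"dz":0,"twist":0.83},{"dx":-0.73,"dy":-0.6,"dz":0,"twist":0.83},{"dx":-0.73,"dy":-0.6,"dz":0,"twist":0.83},{"dx":-0.73,"dy":-0.6,"dz":0,"twist":0.83},{"dx":-0.73,"dy":-0.6,"dz":0,"twist":0.83},{"dx":-0.73,"dy":-0.6,"dz":0,"twist":0.83},{"dx":-0.73,"dy":-0.6,"dz":0,"twist":0.83}]'
python3 -m pendant '[{"dx":-0.73,"dy":-0.6,"dz":0,"twist":0.83},{"dx":-0.73,"dy":-0.6,"dz":0,"twist":0.83},{"dx":-0.73,"dy":-0.6,"dz":0,"twist":0.83},{"dx":-0.73,"dy":-0.6,"dz":0,"twist":0.83},{"dx":-0.73,"dy":-0.6,"dz":0,"twist":0.83},{"dx":-0.73,"dy":-0.6,"dz":0,"twist":0.83},{"dx":-0.73,"dy":-0.6,"dz":0,"twist":0.83},{"dx":-0.73,"dy":-0.6,"dz":0,"twist":0.83},{"dx":-0.73,"dy":-0.6,"dz":0,"twist":0.83},{"dx":-0.73,"dy":-0.6,"dz":0,"twist":0.83}]'
python3 -m pendant '[{"dx":0,"dy":0,"dz":0,"twist":0},{"dx":0,"dy":0,"dz":0,"twist":0}]'
python3 - <<'E'
from h import *
p,im=look([],'w11')
s,e,y=st();print(e,y,s['finger_gap'])
t=np.radians(83.9);P=place(np.array([[47.5,-13.5],[47.5,33.5],[20.5,33.5]])/1e3,.4861,-.3254,t)
print('zed floor',proj(p,np.c_[P,[.008]*3]).round(1).tolist(),'top',proj(p,np.c_[P,[.026]*3]).round(1).tolist())
cv2.imwrite('pics/w11c.png',cv2.resize(im[60:360,150:500,::-1],None,fx=2,fy=2))
plan((.4861,-.3254,.056),83.9)
E
```

```text
time_s: 30.28
eef_pos: [0.5492, -0.1515, 0.0967]
eef_rot: [180.0, 0.0, 131.2]
ft_force: [0.2, 0.2, -1.2]
finger_gap: 0.0204
grip_force: 59.2
time_s: 31.12
eef_pos: [0.4874, -0.3247, 0.0967]
eef_rot: [180.0, 0.0, 83.6]
ft_force: [0.2, -0.2, -1.2]
finger_gap: 0.0203
grip_force: 59.2
time_s: 31.28
eef_pos: [0.4873, -0.3243, 0.0965]
eef_rot: [180.0, 0.0, 83.8]
ft_force: [0.2, 0.3, -1.2]
finger_gap: 0.0202
grip_force: 59.2
[ 0.487803   -0.32378824  0.09643304] 83.91096858077915 0.020085876709455355
zed floor [[294.4, 151.0], [224.7, 151.1], [226.6, 189.9]] top [[295.8, 154.8], [220.3, 154.9], [222.4, 196.8]]
n=3 dx -0.030 dy -0.025 dz 0.674 tw 0.001 | end [ 0.486 -0.325  0.056] 83.9
```

View pics/w11c.png

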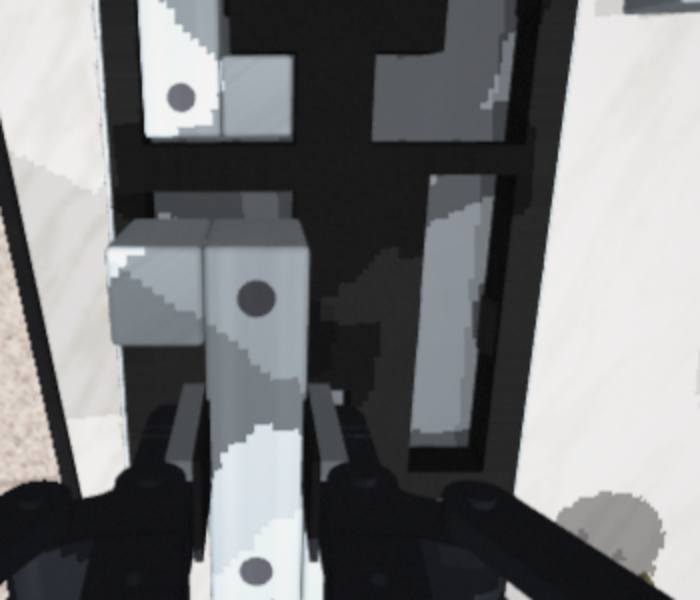

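```bash
python3 -m pendant '[{"dx":-0.06,"dy":-0.02,"dz":0.7,"twist":0},{"dx":0,"dy":0,"dz":0.7,"twist":0},{"dx":0,"dy":0,"dz":0.6,"twist":0},{"dx":0,"dy":0,"dz":0,"twist":0},{"dx":0,"dy":0,"dz":0,"twist":0}]'
python3 -m pendant '[{"dx":0,"dy":0,"dz":0.2,"twist":0},{"dx":0,"dy":0,"dz":0.2,"twist":0},{"dx":0,"dy":0,"dz":0,"twist":0}]'
python3 -m pendant '[{"dx":0,"dy":0,"dz":0.2,"twist":0},{"dx":0,"dy":0,"dz":0.1,"twist":0},{"dx":0,"dy":0,"dz":0,"twist":0}]'
```

```text
time_s: 31.75
eef_pos: [0.4872, -0.3242, 0.0554]
eef_rot: [-179.9, -0.0, 83.9]
ft_force: [0.1, 0.6, -1.5]
finger_gap: 0.0204
grip_force: 59.2
time_s: 32.0
eef_pos: [0.4872, -0.3248, 0.0476]
eef_rot: [-180.0, -0.0, 83.9]
ft_force: [-0.4, -0.4, -2.7]
finger_gap: 0.0206
grip_force: 59.2
time_s: 32.25
eef_pos: [0.4869, -0.3249, 0.0415]
eef_rot: [-180.0, -0.0, 83.9]
ft_force: [-1.4, -0.5, -1.5]
finger_gap: 0.0207
grip_force: 59.2
```

Going in freely; press, release, then push with shut fingers.

```bash
python3 -m pendant '[{"dx":0,"dy":0,"dz":0.15,"twist":0},{"dx":0,"dy":0,"dz":0.1,"twist":0},{"dx":0,"dy":0,"dz":0,"twist":0}]'
python3 -m pendant '[{"dx":0,"dy":0,"dz":0.1,"twist":0},{"dx":0,"dy":0,"dz":0.02,"twist":0},{"dx":0,"dy":0,"dz":0,"twist":0}]'
python3 -m pendant '[{"dx":0,"dy":0,"dz":0,"twist":0},{"dx":0,"dy":0,"dz":0,"twist":0},{"dx":0,"dy":0,"dz":0,"twist":0},{"dx":0,"dy":0,"dz":0,"twist":0},{"dx":0,"dy":0,"dz":-0.5,"twist":0},{"dx":0,"dy":0,"dz":-1,"twist":0},{"dx":0,"dy":0,"dz":-0.5,"twist":0}]' 0.45
python3 -m pendant '[{"dx":0,"dy":0,"dz":0,"twist":0},{"dx":0,"dy":0,"dz":0,"twist":0},{"dx":0,"dy":0,"dz":0,"twist":0},{"dx":0,"dy":0,"dz":0,"twist":0},{"dx":0,"dy":0,"dz":0,"twist":0},{"dx":0,"dy":0,"dz":0,"twist":0},{"dx":0,"dy":0,"dz":0.8,"twist":0},{"dx":0,"dy":0,"dz":0.2,"twist":0},{"dx":0,"dy":0,"dz":0,"twist":0}]' 1
python3 -m pendant '[{"dx":0,"dy":0,"dz":0.2,"twist":0},{"dx":0,"dy":0,"dz":0,"twist":0}]'
```

```text
time_s: 32.5
eef_pos: [0.487, -0.3249, 0.0364]
eef_rot: [-180.0, -0.0, 83.9]
ft_force: [-1.8, -0.9, -2.7]
finger_gap: 0.02
grip_force: 59.1
time_s: 32.75
eef_pos: [0.4872, -0.325, 0.0352]
eef_rot: [-180.0, -0.0, 83.9]
ft_force: [-4.0, 2.3, 9.3]
finger_gap: 0.0205
grip_force: 60.5
time_s: 33.33
eef_pos: [0.4879, -0.3254, 0.0764]
eef_rot: [179.9, 0.0, 83.9]
ft_force: [0.1, -0.4, -0.0]
finger_gap: 0.0468
grip_force: 0.0
time_s: 34.08
eef_pos: [0.4862, -0.3243, 0.0531]
eef_rot: [-179.8, -0.1, 83.9]
ft_force: [-0.2, 0.8, 0.1]
finger_gap: 0.0
grip_force: 0.0
time_s: 34.25
eef_pos: [0.4871, -0.3249, 0.0501]
eef_rot: [-180.0, -0.0, 83.9]
ft_force: [-1.0, 0.1, -0.1]
finger_gap: 0.0002
grip_force: 0.0
```

```bash
python3 -m pendant '[{"dx":0,"dy":0,"dz":0.18,"twist":0},{"dx":0,"dy":0,"dz":0,"twist":0},{"dx":0,"dy":0,"dz":0,"twist":0}]'
python3 -m pendant '[{"dx":0,"dy":0,"dz":-1,"twist":0},{"dx":0,"dy":0,"dz":-1,"twist":0},{"dx":0,"dy":0,"dz":-1,"twist":0},{"dx":0,"dy":0,"dz":-1,"twist":0},{"dx":0,"dy":0,"dz":-1,"twist":0}]' 0.4
python3 - <<'E'
from h import *
plan((.628,-.232,.15),178,N=17,ab=True)
E
```

```text
time_s: 34.5
eef_pos: [0.4877, -0.3253, 0.0481]
eef_rot: [179.9, 0.0, 83.9]
ft_force: [-2.3, 1.7, 10.1]
finger_gap: -0.0002
grip_force: 5.1
time_s: 34.92
eef_pos: [0.4873, -0.325, 0.1481]
eef_rot: [180.0, 0.0, 83.9]
ft_force: [0.9, -0.4, -0.6]
finger_gap: 0.0511
grip_force: 0.0
n=17 dx -0.046 dy 0.554 dz -0.006 tw -0.966 | end [ 0.628 -0.232  0.15 ] 178.0
```

```bash
python3 -m pendant '[{"dx":-0.05,"dy":0.55,"dz":0,"twist":-0.97},{"dx":-0.05,"dy":0.55,"dz":0,"twist":-0.97},{"dx":-0.05,"dy":0.55,"dz":0,"twist":-0.97},{"dx":-0.05,"dy":0.55,"dz":0,"twist":-0.97},{"dx":-0.05,"dy":0.55,"dz":0,"twist":-0.97},{"dx":-0.05,"dy":0.55,"dz":0,"twist":-0.97},{"dx":-0.05,"dy":0.55,"dz":0,"twist":-0.97},{"dx":-0.05,"dy":0.55,"dz":0,"twist":-0.97},{"dx":-0.05,"dy":0.55,"dz":0,"twist":-0.97},{"dx":-0.05,"dy":0.55,"dz":0,"twist":-0.97}]'
python3 -m pendant '[{"dx":-0.05,"dy":0.55,"dz":0,"twist":-0.97},{"dx":-0.05,"dy":0.55,"dz":0,"twist":-0.97},{"dx":-0.05,"dy":0.55,"dz":0,"twist":-0.97},{"dx":-0.05,"dy":0.55,"dz":0,"twist":-0.97},{"dx":-0.05,"dy":0.55,"dz":0,"twist":-0.97},{"dx":-0.05,"dy":0.55,"dz":0,"twist":-0.97},{"dx":-0.05,"dy":0.55,"dz":0,"twist":-0.97},{"dx":0,"dy":0,"dz":0,"twist":0},{"dx":0,"dy":0,"dz":0,"twist":0}]'
python3 - <<'E'
from h import *
p,im=look(['gauge_bar_mid'],'w12',1)
b=find(p,'gauge_bar_mid',.663,-.232,angs=[-.03])
plan((b[1],b[2],.055),b[3])
E
```

```text
time_s: 35.75
eef_pos: [0.5911, -0.2998, 0.147]
eef_rot: [180.0, 0.0, 139.7]
ft_force: [-0.0, -0.6, 0.4]
finger_gap: 0.0513
grip_force: 0.0
time_s: 36.5
eef_pos: [0.6274, -0.2333, 0.147]
eef_rot: [-180.0, 0.0, 178.2]
ft_force: [0.4, -0.0, 0.3]
finger_gap: 0.0514
grip_force: 0.0
gauge_bar_mid 0.97 [282.9 241.6] [ 0.6669 -0.2298]
gauge_bar_mid conf 0.74 IoU 0.945 x,y [ 0.6661 -0.2313] yaw 356.0
n=5 dx -0.388 dy 0.047 dz 0.920 tw 0.077 | end [ 0.666 -0.231  0.055] 176.0
```

```bash
python3 -m pendant '[{"dx":-0.39,"dy":0.05,"dz":0.9,"twist":0.08},{"dx":-0.39,"dy":0.05,"dz":0.9,"twist":0.08},{"dx":-0.39,"dy":0.05,"dz":0.9,"twist":0.08},{"dx":-0.39,"dy":0.05,"dz":0.9,"twist":0.08},{"dx":-0.39,"dy":0.05,"dz":0.9,"twist":0.08},{"dx":0,"dy":0,"dz":0,"twist":0},{"dx":0,"dy":0,"dz":0.8,"twist":0},{"dx":0,"dy":0,"dz":0.75,"twist":0},{"dx":0,"dy":0,"dz":0,"twist":0},{"dx":0,"dy":0,"dz":0,"twist":0}]' 0.4
python3 -m pendant '[{"dx":0,"dy":0,"dz":0,"twist":0},{"dx":0,"dy":0,"dz":0,"twist":0},{"dx":0,"dy":0,"dz":0,"twist":0},{"dx":0,"dy":0,"dz":0,"twist":0},{"dx":0,"dy":0,"dz":0,"twist":0},{"dx":0,"dy":0,"dz":-0.3,"twist":0},{"dx":0,"dy":0,"dz":-0.8,"twist":0},{"dx":0,"dy":0,"dz":-0.8,"twist":0},{"dx":0,"dy":0,"dz":-0.8,"twist":0},{"dx":0,"dy":0,"dz":-0.8,"twist":0}]' 1
python3 - <<'E'
from h import *
plan((.5552,-.3325,.095),84,N=17,ab=True)
E
```

```text
time_s: 37.48
eef_pos: [0.6655, -0.2304, 0.0254]
eef_rot: [180.0, -0.1, 176.0]
ft_force: [0.5, -0.6, 0.3]
finger_gap: 0.0512
grip_force: 0.0
time_s: 38.32
eef_pos: [0.6662, -0.2301, 0.0967]
eef_rot: [180.0, -0.0, 176.1]
ft_force: [-0.0, -0.3, -1.8]
finger_gap: 0.0207
grip_force: 58.9
n=17 dx 0.000 dy -0.496 dz 0.005 tw 0.945 | end [ 0.555 -0.332  0.095] 84.0
```

```bash
python3 -m pendant '[{"dx":0,"dy":-0.5,"dz":0,"twist":0.95},{"dx":0,"dy":-0.5,"dz":0,"twist":0.95},{"dx":0,"dy":-0.5,"dz":0,"twist":0.95},{"dx":0,"dy":-0.5,"dz":0,"twist":0.95},{"dx":0,"dy":-0.5,"dz":0,"twist":0.95},{"dx":0,"dy":-0.5,"dz":0,"twist":0.95},{"dx":0,"dy":-0.5,"dz":0,"twist":0.95},{"dx":0,"dy":-0.5,"dz":0,"twist":0.95},{"dx":0,"dy":-0.5,"dz":0,"twist":0.95},{"dx":0,"dy":-0.5,"dz":0,"twist":0.95}]'
python3 -m pendant '[{"dx":0,"dy":-0.5,"dz":0,"twist":0.95},{"dx":0,"dy":-0.5,"dz":0,"twist":0.95},{"dx":0,"dy":-0.5,"dz":0,"twist":0.95},{"dx":0,"dy":-0.5,"dz":0,"twist":0.95},{"dx":0,"dy":-0.5,"dz":0,"twist":0.95},{"dx":0,"dy":-0.5,"dz":0,"twist":0.95},{"dx":0,"dy":-0.5,"dz":0,"twist":0.95},{"dx":0,"dy":0,"dz":0,"twist":0},{"dx":0,"dy":0,"dz":0,"twist":0}]'
python3 - <<'E'
from h import *
p,im=look([],'w13')
s,e,y=st();print(e,y,s['finger_gap'])
t=np.radians(84);P=place(np.array([[52.5,-13.5],[52.5,13.5]])/1e3,.5552,-.3325,t)
f=proj(p,np.c_[P,[.008]*2]);T=proj(p,np.c_[P,[.026]*2]);print('floor',f.round(1).tolist(),'top',T.round(1).tolist())
g=cv2.cvtColor(im,cv2.COLOR_RGB2GRAY);r=int(f[0,1]+9);print(r,g[r,235:310].tolist());c=int(f[:,0].mean());print(c,g[int(f[0,1])-8:int(f[0,1])+16,c].tolist())
cv2.imwrite('pics/w13c.png',cv2.resize(im[60:360,150:500,::-1],None,fx=2,fy=2))
plan((.5552,-.3325,.056),84)
E
```

```text
time_s: 39.15
eef_pos: [0.6202, -0.3153, 0.0961]
eef_rot: [-180.0, -0.0, 121.4]
ft_force: [0.2, 0.1, -1.4]
finger_gap: 0.0203
grip_force: 58.9
time_s: 39.9
eef_pos: [0.5542, -0.3331, 0.0962]
eef_rot: [180.0, -0.0, 83.7]
ft_force: [-0.2, 0.5, -1.3]
finger_gap: 0.0202
grip_force: 58.9
[ 0.55478488 -0.3332195   0.09624224] 83.69949628599454 0.020258708170628473
floor [[297.2, 140.6], [256.8, 140.8]] top [[298.9, 143.5], [255.0, 143.8]]
149 [25, 24, 23, 23, 21, 22, 21, 23, 23, 22, 24, 20, 20, 20, 20, 20, 20, 20, 21, 19, 19, 13, 48, 66, 68, 70, 69, 69, 68, 69, 69, 70, 70, 70, 68, 69, 69, 84, 92, 91, 91, 91, 90, 91, 90, 91, 91, 90, 90, 91, 92, 91, 91, 92, 91, 76, 70, 70, 69, 69, 68, 69, 49, 23, 20, 25, 24, 25, 24, 24, 25, 23, 23, 24, 25]
276 [25, 25, 25, 25, 25, 28, 25, 25, 23, 24, 26, 26, 35, 72, 90, 90, 90, 91, 91, 90, 90, 90, 91, 91]
n=3 dx 0.013 dy 0.006 dz 0.671 tw -0.017 | end [ 0.555 -0.332  0.056] 84.0
```

View pics/w13c.png

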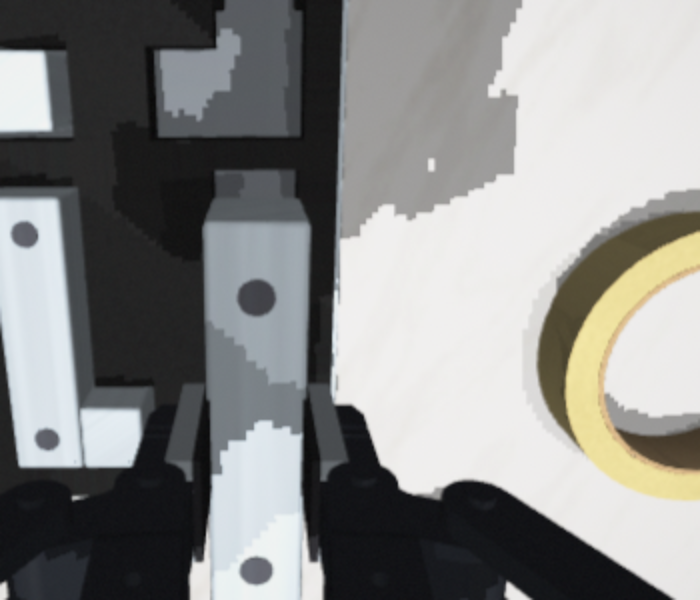

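```bash
python3 -m pendant '[{"dx":0,"dy":0.02,"dz":0.7,"twist":-0.04},{"dx":0,"dy":0,"dz":0.7,"twist":0},{"dx":0,"dy":0,"dz":0.6,"twist":0},{"dx":0,"dy":0,"dz":0,"twist":0},{"dx":0,"dy":0,"dz":0,"twist":0}]'
python3 -m pendant '[{"dx":0,"dy":0,"dz":0.2,"twist":0},{"dx":0,"dy":0,"dz":0.2,"twist":0},{"dx":0,"dy":0,"dz":0,"twist":0}]'
python3 -m pendant '[{"dx":0,"dy":0,"dz":0.2,"twist":0},{"dx":0,"dy":0,"dz":0.1,"twist":0},{"dx":0,"dy":0,"dz":0,"twist":0}]'
```

```text
time_s: 40.37
eef_pos: [0.5539, -0.3324, 0.0539]
eef_rot: [-179.8, -0.1, 83.8]
ft_force: [0.4, 0.3, -1.7]
finger_gap: 0.0205
grip_force: 58.9
time_s: 40.62
eef_pos: [0.5546, -0.333, 0.0474]
eef_rot: [-180.0, -0.0, 83.8]
ft_force: [-0.4, 0.3, -2.6]
finger_gap: 0.0203
grip_force: 58.9
time_s: 40.87
eef_pos: [0.5546, -0.3332, 0.0417]
eef_rot: [-180.0, -0.0, 83.8]
ft_force: [-0.2, 0.0, -1.1]
finger_gap: 0.0205
grip_force: 58.9
```

```bash
python3 -m pendant '[{"dx":0,"dy":0,"dz":0.15,"twist":0},{"dx":0,"dy":0,"dz":0.1,"twist":0},{"dx":0,"dy":0,"dz":0,"twist":0}]'
python3 -m pendant '[{"dx":0,"dy":0,"dz":0.1,"twist":0},{"dx":0,"dy":0,"dz":0.05,"twist":0},{"dx":0,"dy":0,"dz":0,"twist":0}]'
python3 -m pendant '[{"dx":0,"dy":0,"dz":0,"twist":0},{"dx":0,"dy":0,"dz":0,"twist":0},{"dx":0,"dy":0,"dz":0,"twist":0},{"dx":0,"dy":0,"dz":0,"twist":0},{"dx":0,"dy":0,"dz":-0.5,"twist":0},{"dx":0,"dy":0,"dz":-1,"twist":0},{"dx":0,"dy":0,"dz":-0.5,"twist":0}]' 0.45
python3 -m pendant '[{"dx":0,"dy":0,"dz":0,"twist":0},{"dx":0,"dy":0,"dz":0,"twist":0},{"dx":0,"dy":0,"dz":0,"twist":0},{"dx":0,"dy":0,"dz":0,"twist":0},{"dx":0,"dy":0,"dz":0,"twist":0},{"dx":0,"dy":0,"dz":0,"twist":0},{"dx":0,"dy":0,"dz":0.8,"twist":0},{"dx":0,"dy":0,"dz":0.2,"twist":0},{"dx":0,"dy":0,"dz":0,"twist":0}]' 1
python3 -m pendant '[{"dx":0,"dy":0,"dz":0.2,"twist":0},{"dx":0,"dy":0,"dz":0,"twist":0}]'
```

```text
time_s: 41.12
eef_pos: [0.5546, -0.3331, 0.0365]
eef_rot: [-180.0, -0.0, 83.8]
ft_force: [-0.8, 0.1, -1.9]
finger_gap: 0.0205
grip_force: 58.8
time_s: 41.37
eef_pos: [0.5549, -0.3333, 0.0352]
eef_rot: [180.0, 0.0, 83.8]
ft_force: [-3.9, 2.2, 13.2]
finger_gap: 0.0205
grip_force: 60.7
time_s: 41.95
eef_pos: [0.5554, -0.3335, 0.0758]
eef_rot: [179.9, 0.0, 83.8]
ft_force: [1.3, -0.6, 0.2]
finger_gap: 0.0468
grip_force: 0.0
time_s: 42.7
eef_pos: [0.5536, -0.3325, 0.0523]
eef_rot: [-179.8, -0.1, 83.8]
ft_force: [-0.5, 0.3, 0.3]
finger_gap: -0.0002
grip_force: 0.0
time_s: 42.87
eef_pos: [0.5546, -0.3331, 0.0495]
eef_rot: [-180.0, -0.0, 83.8]
ft_force: [0.1, -0.8, 0.3]
finger_gap: -0.0001
grip_force: 0.0
```

```bash
python3 -m pendant '[{"dx":0,"dy":0,"dz":0.16,"twist":0},{"dx":0,"dy":0,"dz":0,"twist":0},{"dx":0,"dy":0,"dz":0,"twist":0}]'
python3 -m pendant '[{"dx":0,"dy":0,"dz":-1,"twist":0},{"dx":0,"dy":0,"dz":-1,"twist":0},{"dx":0,"dy":0,"dz":-1,"twist":0},{"dx":0,"dy":0,"dz":-1,"twist":0},{"dx":0,"dy":0,"dz":-1,"twist":0}]' 0.4
python3 - <<'E'
from h import *
print(st()[0]['qpos'])
plan((.43,.105,.15),182.3,N=30,ab=True)
E
```

```text
time_s: 43.12
eef_pos: [0.5553, -0.3334, 0.0481]
eef_rot: [179.9, 0.0, 83.8]
ft_force: [-2.4, 1.5, 9.5]
finger_gap: 0.0002
grip_force: 4.6
time_s: 43.53
eef_pos: [0.5548, -0.3332, 0.148]
eef_rot: [180.0, 0.0, 83.8]
ft_force: [0.3, -1.1, 0.9]
finger_gap: 0.051
grip_force: 0.0
[-3.11202566e+01  2.74570528e+01  9.51165317e+01 -1.04886036e-03
  5.73986623e+01 -2.48744485e+01]
n=30 dx 0.778 dy 0.371 dz -0.003 tw -0.573 | end [0.43  0.105 0.15 ] 182.3
```

```bash
python3 -m pendant '[{"dx":0.96,"dy":-0.39,"dz":0,"twist":0},{"dx":0.96,"dy":-0.39,"dz":0,"twist":0},{"dx":0.96,"dy":-0.39,"dz":0,"twist":0},{"dx":0.96,"dy":-0.39,"dz":0,"twist":0},{"dx":0.96,"dy":-0.39,"dz":0,"twist":0},{"dx":0.96,"dy":-0.39,"dz":0,"twist":0},{"dx":0.96,"dy":-0.39,"dz":0,"twist":0},{"dx":0.96,"dy":-0.39,"dz":0,"twist":0},{"dx":0.96,"dy":-0.39,"dz":0,"twist":0},{"dx":0.96,"dy":-0.39,"dz":0,"twist":0}]'
python3 -m pendant '[{"dx":0.96,"dy":-0.39,"dz":0,"twist":0},{"dx":0.96,"dy":-0.39,"dz":0,"twist":0},{"dx":0.96,"dy":-0.39,"dz":0,"twist":0},{"dx":0.96,"dy":-0.39,"dz":0,"twist":0},{"dx":0.96,"dy":-0.39,"dz":0,"twist":0},{"dx":0.96,"dy":-0.39,"dz":0,"twist":0},{"dx":0.96,"dy":-0.39,"dz":0,"twist":0},{"dx":0.96,"dy":-0.39,"dz":0,"twist":0},{"dx":0.96,"dy":-0.39,"dz":0,"twist":0},{"dx":0.96,"dy":-0.39,"dz":0,"twist":0}]'
python3 -m pendant '[{"dx":0.96,"dy":-0.39,"dz":0,"twist":0},{"dx":0.96,"dy":-0.39,"dz":0,"twist":0},{"dx":0,"dy":0,"dz":0,"twist":-0.96},{"dx":0,"dy":0,"dz":0,"twist":-0.96},{"dx":0,"dy":0,"dz":0,"twist":-0.96},{"dx":0,"dy":0,"dz":0,"twist":-0.96},{"dx":0,"dy":0,"dz":0,"twist":-0.96},{"dx":0,"dy":0,"dz":0,"twist":-0.96},{"dx":0,"dy":0,"dz":0,"twist":-0.96},{"dx":0,"dy":0,"dz":0,"twist":-0.96}]'
python3 -m pendant '[{"dx":0,"dy":0,"dz":0,"twist":-0.96},{"dx":0,"dy":0,"dz":0,"twist":-0.96},{"dx":0,"dy":0,"dz":0,"twist":-0.96},{"dx":0,"dy":0,"dz":0,"twist":-0.96},{"dx":0,"dy":0,"dz":0,"twist":-0.96},{"dx":0,"dy":0,"dz":0,"twist":-0.96},{"dx":0,"dy":0,"dz":0,"twist":-0.96},{"dx":0,"dy":0,"dz":0,"twist":-0.96},{"dx":0,"dy":0,"dz":0,"twist":-0.96},{"dx":0,"dy":0,"dz":0,"twist":-0.96}]'
python3 -m pendant '[{"dx":0,"dy":0,"dz":0,"twist":0},{"dx":0,"dy":0,"dz":0,"twist":0}]'
python3 - <<'E'
from h import *
p,im=look(['gauge_channel_mid'],'w14',1)
b=find(p,'gauge_channel_mid',.47,.105,angs=[.04])
plan((b[1],b[2],.055),b[3])
E
```

```text
time_s: 44.37
eef_pos: [0.4979, -0.133, 0.1471]
eef_rot: [180.0, 0.0, 83.8]
ft_force: [1.0, -0.3, -0.1]
finger_gap: 0.0515
grip_force: 0.0
time_s: 45.2
eef_pos: [0.4413, 0.0665, 0.1471]
eef_rot: [179.9, -0.0, 83.8]
ft_force: [0.4, 1.2, 0.2]
finger_gap: 0.0516
grip_force: 0.0
time_s: 46.03
eef_pos: [0.4303, 0.1055, 0.147]
eef_rot: [180.0, 0.0, 128.0]
ft_force: [0.6, -0.4, -0.8]
finger_gap: 0.051
grip_force: 0.0
time_s: 46.87
eef_pos: [0.4303, 0.1055, 0.1471]
eef_rot: [180.0, 0.0, -177.0]
ft_force: [0.6, -0.7, 0.0]
finger_gap: 0.0516
grip_force: 0.0
time_s: 47.03
eef_pos: [0.4303, 0.1055, 0.147]
eef_rot: [180.0, 0.0, -177.4]
ft_force: [0.3, 0.1, -0.3]
finger_gap: 0.0513
grip_force: 0.0
gauge_channel_mid 0.96 [274.4 243.6] [0.4716 0.1045]
gauge_channel_mid conf 0.82 IoU 0.963 x,y [0.4699 0.1048] yaw 2.4
n=5 dx -0.397 dy -0.023 dz 0.918 tw 0.009 | end [0.47  0.105 0.055] -177.6
```

```bash
python3 -m pendant '[{"dx":-0.4,"dy":-0.02,"dz":0.9,"twist":0},{"dx":-0.4,"dy":-0.02,"dz":0.9,"twist":0},{"dx":-0.4,"dy":-0.02,"dz":0.9,"twist":0},{"dx":-0.4,"dy":-0.02,"dz":0.9,"twist":0},{"dx":-0.4,"dy":-0.02,"dz":0.9,"twist":0},{"dx":0,"dy":0,"dz":0,"twist":0},{"dx":0,"dy":0,"dz":0.8,"twist":0},{"dx":0,"dy":0,"dz":0.75,"twist":0},{"dx":0,"dy":0,"dz":0,"twist":0},{"dx":0,"dy":0,"dz":0,"twist":0}]' 0.4
python3 -m pendant '[{"dx":0,"dy":0,"dz":0,"twist":0},{"dx":0,"dy":0,"dz":0,"twist":0},{"dx":0,"dy":0,"dz":0,"twist":0},{"dx":0,"dy":0,"dz":0,"twist":0},{"dx":0,"dy":0,"dz":0,"twist":0},{"dx":0,"dy":0,"dz":-0.3,"twist":0},{"dx":0,"dy":0,"dz":-0.8,"twist":0},{"dx":0,"dy":0,"dz":-0.8,"twist":0},{"dx":0,"dy":0,"dz":0,"twist":0}]' 1
python3 - <<'E'
from h import *
plan((.47,-.1,.06),205-360,ab=True)
E
```

```text
time_s: 48.02
eef_pos: [0.4695, 0.1052, 0.026]
eef_rot: [-180.0, -0.1, -177.3]
ft_force: [0.3, -0.0, -0.1]
finger_gap: 0.0512
grip_force: 0.0
time_s: 48.77
eef_pos: [0.4718, 0.1057, 0.0665]
eef_rot: [180.0, 0.2, -177.2]
ft_force: [1.4, -0.7, -0.4]
finger_gap: 0.0205
grip_force: 59.3
n=11 dx 0.218 dy -0.915 dz 0.029 tw -0.353 | end [ 0.47 -0.1   0.06] -155.0
```

```bash
python3 -m pendant '[{"dx":0.22,"dy":-0.91,"dz":0,"twist":-0.35},{"dx":0.22,"dy":-0.91,"dz":0,"twist":-0.35},{"dx":0.22,"dy":-0.91,"dz":0,"twist":-0.35},{"dx":0.22,"dy":-0.91,"dz":0,"twist":-0.35},{"dx":0.22,"dy":-0.91,"dz":0,"twist":-0.35},{"dx":0.22,"dy":-0.91,"dz":0,"twist":-0.35},{"dx":0.22,"dy":-0.91,"dz":0,"twist":-0.35},{"dx":0.22,"dy":-0.91,"dz":0,"twist":-0.35},{"dx":0.22,"dy":-0.91,"dz":0,"twist":-0.35},{"dx":0.22,"dy":-0.91,"dz":0,"twist":-0.35}]'
python3 -m pendant '[{"dx":0.22,"dy":-0.91,"dz":0,"twist":-0.35},{"dx":0,"dy":0,"dz":0,"twist":0},{"dx":0,"dy":0,"dz":0.8,"twist":0},{"dx":0,"dy":0,"dz":0.8,"twist":0},{"dx":0,"dy":0,"dz":0.3,"twist":0},{"dx":0,"dy":0,"dz":0,"twist":0},{"dx":0,"dy":0,"dz":0,"twist":0}]'
```

```text
time_s: 49.6
eef_pos: [0.464, -0.0818, 0.0636]
eef_rot: [180.0, -0.0, -157.1]
ft_force: [0.5, 0.4, -1.7]
finger_gap: 0.0202
grip_force: 59.3
time_s: 50.18
eef_pos: [0.4671, -0.0989, 0.0255]
eef_rot: [180.0, -0.0, -155.2]
ft_force: [0.8, -0.2, -1.8]
finger_gap: 0.0202
grip_force: 63.6
```

```bash
python3 -m pendant '[{"dx":0,"dy":0,"dz":0,"twist":0},{"dx":0,"dy":0,"dz":0,"twist":0},{"dx":0,"dy":0,"dz":0,"twist":0},{"dx":0,"dy":0,"dz":-0.5,"twist":0},{"dx":0,"dy":0,"dz":-1,"twist":0},{"dx":0,"dy":0,"dz":-1,"twist":0},{"dx":0,"dy":0,"dz":-1,"twist":0},{"dx":0,"dy":0,"dz":-1,"twist":0},{"dx":0,"dy":0,"dz":-1,"twist":0},{"dx":0,"dy":0,"dz":-0.6,"twist":0}]' 0.4
python3 -m pendant '[{"dx":0,"dy":0,"dz":0,"twist":0.98},{"dx":0,"dy":0,"dz":0,"twist":0.98},{"dx":0,"dy":0,"dz":0,"twist":0.98},{"dx":0,"dy":0,"dz":0,"twist":0.98},{"dx":0,"dy":0,"dz":0,"twist":0.98},{"dx":0,"dy":0,"dz":0,"twist":0.98},{"dx":0,"dy":0,"dz":0,"twist":0.98},{"dx":0,"dy":0,"dz":0,"twist":0.98},{"dx":0,"dy":0,"dz":0,"twist":0.98},{"dx":0,"dy":0,"dz":0,"twist":0.98}]'
python3 -m pendant '[{"dx":0,"dy":0,"dz":0,"twist":0.98},{"dx":0,"dy":0,"dz":0,"twist":0.98},{"dx":0,"dy":0,"dz":0,"twist":0.98},{"dx":0,"dy":0,"dz":0,"twist":0.98},{"dx":0,"dy":0,"dz":0,"twist":0.98},{"dx":0,"dy":0,"dz":0,"twist":0.98},{"dx":0,"dy":0,"dz":0,"twist":0.98},{"dx":0,"dy":0,"dz":0,"twist":0.98},{"dx":0,"dy":0,"dz":0,"twist":0.98},{"dx":0,"dy":0,"dz":0,"twist":0.98}]'
python3 -m pendant '[{"dx":0,"dy":0,"dz":0,"twist":0.98},{"dx":0,"dy":0,"dz":0,"twist":0.98},{"dx":0,"dy":0,"dz":0,"twist":0.98},{"dx":0,"dy":0,"dz":0,"twist":0.98},{"dx":0,"dy":0,"dz":0,"twist":0.98},{"dx":0,"dy":0,"dz":0,"twist":0.98},{"dx":0,"dy":0,"dz":0,"twist":0.98},{"dx":0,"dy":0,"dz":0,"twist":0.98},{"dx":0,"dy":0,"dz":0,"twist":0.98},{"dx":0,"dy":0,"dz":0,"twist":0.98}]'
python3 -m pendant '[{"dx":-1,"dy":0,"dz":0,"twist":0.98},{"dx":-1,"dy":0,"dz":0,"twist":0.98},{"dx":0,"dy":0,"dz":0,"twist":0.06},{"dx":0,"dy":0,"dz":0,"twist":0}]'
python3 - <<'E'
from h import *
p,im=look(['gauge_channel_mid'],'w15',1)
b=find(p,'gauge_channel_mid',.467,-.099,angs=[np.radians(25)])
plan((b[1],b[2],.055),b[3])
E
```

```text
time_s: 51.02
eef_pos: [0.468, -0.0995, 0.1505]
eef_rot: [-179.9, 0.1, -155.2]
ft_force: [-0.3, 0.2, -1.8]
finger_gap: 0.0513
grip_force: 0.0
time_s: 51.85
eef_pos: [0.4672, -0.0993, 0.1485]
eef_rot: [180.0, 0.0, 148.4]
ft_force: [0.6, 0.8, -0.0]
finger_gap: 0.0513
grip_force: 0.0
time_s: 52.68
eef_pos: [0.4672, -0.0993, 0.1485]
eef_rot: [180.0, 0.0, 92.2]
ft_force: [-0.5, 0.5, -0.5]
finger_gap: 0.0513
grip_force: 0.0
time_s: 53.52
eef_pos: [0.4672, -0.0993, 0.1485]
eef_rot: [180.0, -0.0, 36.1]
ft_force: [-0.5, 1.0, -0.3]
finger_gap: 0.0514
grip_force: 0.0
time_s: 53.85
eef_pos: [0.4336, -0.1217, 0.1484]
eef_rot: [180.0, -0.0, 24.8]
ft_force: [0.1, -0.1, 0.6]
finger_gap: 0.0512
grip_force: 0.0
gauge_channel_mid 0.69 [268.4 154. ] [ 0.466  -0.0988]
gauge_channel_mid conf 0.92 IoU 0.961 x,y [ 0.4672 -0.099 ] yaw 24.3
n=5 dx 0.387 dy -0.069 dz 0.932 tw 0.022 | end [ 0.467 -0.099  0.055] 24.3
```

```bash
python3 -m pendant '[{"dx":0.39,"dy":-0.07,"dz":0.9,"twist":0.02},{"dx":0.39,"dy":-0.07,"dz":0.9,"twist":0.02},{"dx":0.39,"dy":-0.07,"dz":0.9,"twist":0.02},{"dx":0.39,"dy":-0.07,"dz":0.9,"twist":0.02},{"dx":0.39,"dy":-0.07,"dz":0.9,"twist":0.02},{"dx":0,"dy":0,"dz":0,"twist":0},{"dx":0,"dy":0,"dz":0.8,"twist":0},{"dx":0,"dy":0,"dz":0.8,"twist":0},{"dx":0,"dy":0,"dz":0,"twist":0},{"dx":0,"dy":0,"dz":0,"twist":0}]' 0.4
python3 -m pendant '[{"dx":0,"dy":0,"dz":0,"twist":0},{"dx":0,"dy":0,"dz":0,"twist":0},{"dx":0,"dy":0,"dz":0,"twist":0},{"dx":0,"dy":0,"dz":0,"twist":0},{"dx":0,"dy":0,"dz":0,"twist":0},{"dx":0,"dy":0,"dz":-0.3,"twist":0},{"dx":0,"dy":0,"dz":-0.8,"twist":0},{"dx":0,"dy":0,"dz":-0.8,"twist":0},{"dx":0,"dy":0,"dz":-0.8,"twist":0},{"dx":0,"dy":0,"dz":-0.8,"twist":0}]' 1
python3 - <<'E'
from h import *
plan((.5678,-.2244,.095),84.1,N=12)
E
```

```text
time_s: 54.83
eef_pos: [0.4663, -0.0988, 0.026]
eef_rot: [-180.0, 0.1, 24.3]
ft_force: [-0.9, -0.2, -0.4]
finger_gap: 0.0513
grip_force: 0.0
time_s: 55.67
eef_pos: [0.4664, -0.0989, 0.0971]
eef_rot: [180.0, -0.0, 24.2]
ft_force: [0.7, -0.4, -1.5]
finger_gap: 0.0207
grip_force: 59.1
n=12 dx -0.155 dy 0.686 dz 0.009 tw -0.871 | end [ 0.568 -0.224  0.095] 84.1
```

```bash
python3 -m pendant '[{"dx":-0.155,"dy":0.69,"dz":0,"twist":-0.87},{"dx":-0.155,"dy":0.69,"dz":0,"twist":-0.87},{"dx":-0.155,"dy":0.69,"dz":0,"twist":-0.87},{"dx":-0.155,"dy":0.69,"dz":0,"twist":-0.87},{"dx":-0.155,"dy":0.69,"dz":0,"twist":-0.87},{"dx":-0.155,"dy":0.69,"dz":0,"twist":-0.87},{"dx":-0.155,"dy":0.69,"dz":0,"twist":-0.87},{"dx":-0.155,"dy":0.69,"dz":0,"twist":-0.87},{"dx":-0.155,"dy":0.69,"dz":0,"twist":-0.87},{"dx":-0.155,"dy":0.69,"dz":0,"twist":-0.87}]'
python3 -m pendant '[{"dx":-0.155,"dy":0.69,"dz":0,"twist":-0.87},{"dx":-0.155,"dy":0.69,"dz":0,"twist":-0.87},{"dx":0,"dy":0,"dz":0,"twist":0},{"dx":0,"dy":0,"dz":0,"twist":0}]'
python3 - <<'E'
from h import *
p,im=look([],'w16')
s,e,y=st();print(e,y,s['finger_gap'])
t=np.radians(84);P=place(np.array([[47.5,-13.5],[47.5,33.5],[47.5,13.5]])/1e3,.5675,-.2245,t)
f=proj(p,np.c_[P,[.008]*3]);T=proj(p,np.c_[P,[.026]*3]);print('floor',f.round(1).tolist(),'top',T.round(1).tolist())
g=cv2.cvtColor(im,cv2.COLOR_RGB2GRAY);r=int(f[0,1]+8);print(r,g[r,215:310].tolist());c=int(f[0,0]-20);print(c,g[int(f[0,1])-8:int(f[0,1])+16,c].tolist())
cv2.imwrite('pics/w16c.png',cv2.resize(im[60:360,150:500,::-1],None,fx=2,fy=2))
plan((.5677,-.225,.056),84.1)
E
```

```text
time_s: 56.5
eef_pos: [0.5434, -0.2132, 0.0965]
eef_rot: [180.0, 0.0, 74.3]
ft_force: [0.1, 0.4, -2.9]
finger_gap: 0.0199
grip_force: 59.2
time_s: 56.83
eef_pos: [0.5686, -0.2251, 0.0961]
eef_rot: [180.0, 0.0, 83.9]
ft_force: [-0.0, 0.1, -1.6]
finger_gap: 0.0202
grip_force: 59.2
[ 0.56785771 -0.22466567  0.0958614 ] 83.90256299416173 0.02037942332555124
floor [[294.3, 148.7], [224.4, 148.7], [254.2, 148.7]] top [[295.7, 152.3], [219.9, 152.4], [252.2, 152.3]]
156 [24, 23, 23, 23, 22, 23, 18, 12, 12, 12, 14, 63, 79, 82, 83, 81, 83, 83, 75, 74, 73, 73, 73, 74, 74, 74, 74, 82, 83, 83, 84, 83, 83, 83, 84, 84, 84, 85, 84, 84, 84, 83, 84, 84, 83, 77, 74, 74, 74, 74, 75, 75, 74, 74, 82, 85, 85, 85, 85, 84, 86, 86, 85, 86, 85, 85, 85, 85, 84, 86, 85, 85, 77, 74, 75, 66, 64, 64, 64, 64, 47, 19, 18, 23, 21, 23, 22, 23, 20, 21, 20, 21, 22, 23, 20]
274 [23, 22, 23, 21, 23, 21, 23, 23, 22, 23, 24, 23, 31, 67, 86, 85, 84, 85, 85, 85, 85, 85, 84, 84]
n=3 dx -0.006 dy -0.002 dz 0.664 tw -0.011 | end [ 0.568 -0.225  0.056] 84.1
```

View pics/w16c.png

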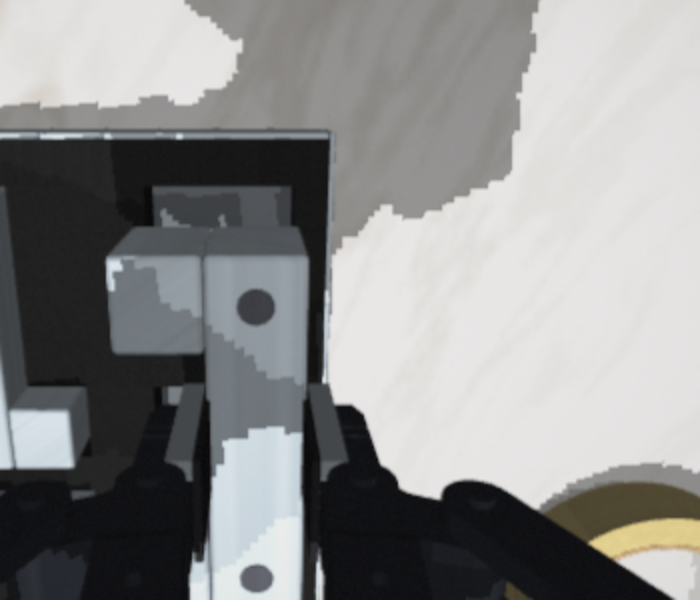

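```bash
python3 -m pendant '[{"dx":-0.04,"dy":0.02,"dz":0.7,"twist":0},{"dx":0,"dy":0,"dz":0.7,"twist":0},{"dx":0,"dy":0,"dz":0.6,"twist":0},{"dx":0,"dy":0,"dz":0,"twist":0},{"dx":0,"dy":0,"dz":0,"twist":0}]'
python3 -m pendant '[{"dx":0,"dy":0,"dz":0.2,"twist":0},{"dx":0,"dy":0,"dz":0.2,"twist":0},{"dx":0,"dy":0,"dz":0,"twist":0}]'
python3 -m pendant '[{"dx":0,"dy":0,"dz":0.2,"twist":0},{"dx":0,"dy":0,"dz":0.1,"twist":0},{"dx":0,"dy":0,"dz":0,"twist":0}]'
```

```text
time_s: 57.3
eef_pos: [0.5679, -0.2253, 0.0552]
eef_rot: [-179.9, -0.0, 84.0]
ft_force: [0.1, 0.3, -1.4]
finger_gap: 0.0204
grip_force: 59.2
time_s: 57.55
eef_pos: [0.5686, -0.2257, 0.0475]
eef_rot: [-180.0, -0.0, 84.0]
ft_force: [-0.2, 0.3, -2.0]
finger_gap: 0.0204
grip_force: 59.2
time_s: 57.8
eef_pos: [0.5684, -0.2257, 0.0412]
eef_rot: [-179.9, -0.0, 84.0]
ft_force: [-0.9, -0.1, -1.3]
finger_gap: 0.0202
grip_force: 59.3
```

```bash
python3 -m pendant '[{"dx":0,"dy":0,"dz":0.15,"twist":0},{"dx":0,"dy":0,"dz":0.1,"twist":0},{"dx":0,"dy":0,"dz":0,"twist":0}]'
python3 -m pendant '[{"dx":0,"dy":0,"dz":0.1,"twist":0},{"dx":0,"dy":0,"dz":0.03,"twist":0},{"dx":0,"dy":0,"dz":0,"twist":0}]'
python3 -m pendant '[{"dx":0,"dy":0,"dz":0,"twist":0},{"dx":0,"dy":0,"dz":0,"twist":0},{"dx":0,"dy":0,"dz":0,"twist":0},{"dx":0,"dy":0,"dz":0,"twist":0},{"dx":0,"dy":0,"dz":-0.5,"twist":0},{"dx":0,"dy":0,"dz":-1,"twist":0},{"dx":0,"dy":0,"dz":-0.5,"twist":0}]' 0.45
python3 -m pendant '[{"dx":0,"dy":0,"dz":0,"twist":0},{"dx":0,"dy":0,"dz":0,"twist":0},{"dx":0,"dy":0,"dz":0,"twist":0},{"dx":0,"dy":0,"dz":0,"twist":0},{"dx":0,"dy":0,"dz":0,"twist":0},{"dx":0,"dy":0,"dz":0,"twist":0},{"dx":0,"dy":0,"dz":0.8,"twist":0},{"dx":0,"dy":0,"dz":0.2,"twist":0},{"dx":0,"dy":0,"dz":0,"twist":0}]' 1
python3 -m pendant '[{"dx":0,"dy":0,"dz":0.2,"twist":0},{"dx":0,"dy":0,"dz":0,"twist":0}]'
```

```text
time_s: 58.05
eef_pos: [0.5685, -0.2256, 0.0361]
eef_rot: [-179.9, -0.0, 84.0]
ft_force: [-1.8, -0.8, -3.0]
finger_gap: 0.0204
grip_force: 59.1
time_s: 58.3
eef_pos: [0.5688, -0.2258, 0.035]
eef_rot: [-180.0, -0.0, 84.0]
ft_force: [-6.5, 2.2, 12.0]
finger_gap: 0.0202
grip_force: 60.7
time_s: 58.88
eef_pos: [0.5697, -0.226, 0.076]
eef_rot: [179.9, 0.0, 84.0]
ft_force: [0.7, -0.8, 1.1]
finger_gap: 0.047
grip_force: 0.0
time_s: 59.63
eef_pos: [0.5677, -0.2253, 0.0526]
eef_rot: [-179.8, -0.0, 84.0]
ft_force: [-0.4, -0.5, 1.0]
finger_gap: -0.0004
grip_force: 0.0
time_s: 59.8
eef_pos: [0.5687, -0.2257, 0.0497]
eef_rot: [-180.0, -0.0, 84.0]
ft_force: [0.1, 0.1, -0.6]
finger_gap: 0.0001
grip_force: 0.0
```

Final push, then retreat towards the base and look at everything (foam and trays/left side).

```bash
python3 -m pendant '[{"dx":0,"dy":0,"dz":0.18,"twist":0},{"dx":0,"dy":0,"dz":0,"twist":0},{"dx":0,"dy":0,"dz":0,"twist":0}]'
python3 -m pendant '[{"dx":0,"dy":0,"dz":-1,"twist":0},{"dx":0,"dy":0,"dz":-1,"twist":0},{"dx":0,"dy":0,"dz":-1,"twist":0},{"dx":0,"dy":0,"dz":-1,"twist":0},{"dx":0.5,"dy":-0.9,"dz":-1,"twist":0},{"dx":0.5,"dy":-0.9,"dz":-1,"twist":0},{"dx":0.5,"dy":-0.9,"dz":-1,"twist":0},{"dx":0.5,"dy":-0.9,"dz":-1,"twist":0},{"dx":0.5,"dy":-0.9,"dz":-1,"twist":0},{"dx":0.5,"dy":-0.9,"dz":-1,"twist":0}]' 0
python3 -m pendant '[{"dx":0.8,"dy":-0.6,"dz":0,"twist":0},{"dx":0.8,"dy":-0.6,"dz":0,"twist":0},{"dx":0,"dy":0,"dz":0,"twist":0}]'
python3 - <<'E'
from h import *
p,im=look([],'w17')
for k,x,y,a in [('angle',.4792,-.2157,-95.5),('channel',.5682,-.2249,84),('zed',.4873,-.3254,84),('bar',.5552,-.3331,84)]: find(p,f'gauge_{k}_mid',x,y,z0=.008,angs=[np.radians(a)])
t=robot.read_camera('top');pt=robot.camera_params('top')
for k in('case_small_mid','offcut_mid','tape_roll','screw_jar','case_big_mid'):
  for r in robot.pinpoint(k,'top')[:2]: print(k,round(r['conf'],2),ray(pt,r['xy'],.02)[:2].round(3))
v=cv2.resize(t[120:275,110:430,::-1],None,fx=2,fy=2)
cv2.imwrite('pics/end.png',np.vstack([cv2.resize(im[90:380,:,::-1],(640,331))[:290],v]))
E
```

```text
time_s: 60.05
eef_pos: [0.5695, -0.226, 0.0481]
eef_rot: [179.9, 0.0, 84.0]
ft_force: [-2.7, 0.6, 12.6]
finger_gap: -0.0001
grip_force: 6.4
time_s: 60.88
eef_pos: [0.4668, -0.1543, 0.2476]
eef_rot: [180.0, 0.0, 84.0]
ft_force: [-0.1, -0.2, 0.5]
finger_gap: 0.0855
grip_force: 0.0
time_s: 61.13
eef_pos: [0.4453, -0.1186, 0.2471]
eef_rot: [180.0, -0.0, 84.1]
ft_force: [-0.1, -0.4, -0.2]
finger_gap: 0.0853
grip_force: 0.0
gauge_angle_mid conf 0.86 IoU 0.898 x,y [ 0.4783 -0.215 ] yaw 264.2
gauge_channel_mid conf 0.95 IoU 0.623 x,y [ 0.5682 -0.2255] yaw 85.0
gauge_zed_mid conf 0.79 IoU 0.806 x,y [ 0.4873 -0.3253] yaw 84.0
gauge_bar_mid conf 0.72 IoU 0.507 x,y [ 0.5514 -0.3394] yaw 92.9
case_small_mid 0.64 [0.483 0.368]
case_small_mid 0.16 [ 0.602 -0.457]
offcut_mid 0.89 [0.497 0.467]
tape_roll 0.74 [ 0.694 -0.358]
screw_jar 0.58 [ 0.604 -0.461]
```

View pics/end.png

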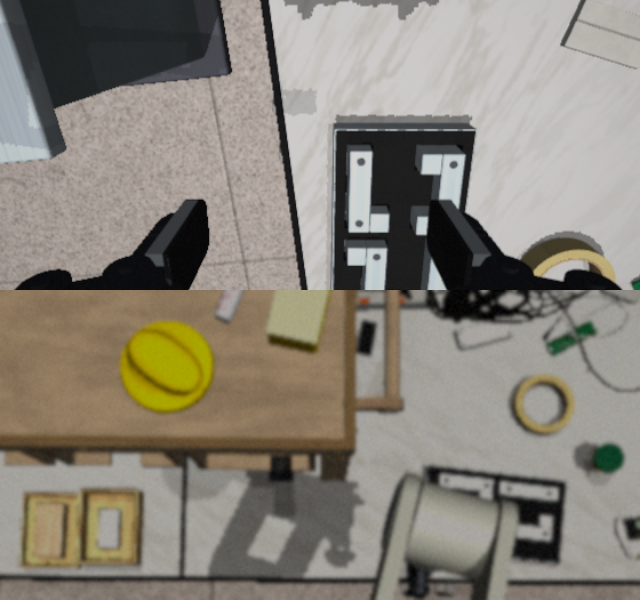

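```bash
python3 - <<'E'
from h import *
f=np.load('pics/w17.npz');p=f
im=robot.read_camera('wrist')
for k in('case_big_mid','case_small_mid'):
  for r in robot.cut_out(k,'wrist')[:3]: print(k,round(r['conf'],2),np.round(r['box']))
  for r in robot.pinpoint(k,'wrist')[:3]: print(k,round(r['conf'],2),np.round(r['xy']),ray(p,r['xy'],.015).round(3))
cv2.imwrite('pics/wh.png',cv2.resize(im[60:180,400:560,::-1],None,fx=4,fy=4))
for uv in((494,130),(560,150),(512,90)): print(ray(p,uv,0).round(3))
E
```

```text
case_small_mid 0.42 [303. 298.  49.  69.]
[ 0.695 -0.095  0.   ]
[ 0.773 -0.125  0.   ]
[ 0.711 -0.053  0.   ]
```

View pics/wh.png

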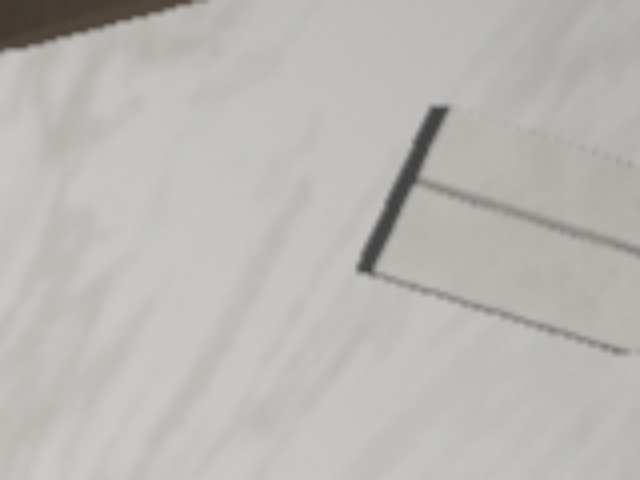

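The white thing near (0.73, -0.1) is a flat grooved plate over 80 mm long, not a case, and the networks find no big case. The four gauges are in, the offcut and the small case are sorted, and the arm is clear.

```bash
python3 -c "
from rig import robot
print(robot.job_done())"
```

```text
the job is handed in; nothing more can be done
None
```

I handed the job in at about 61 s; no verdict came back. All four gauges are pressed into their cutouts (force and tip height at the last push fit fully seated), the offcut is in the low tray, the small white case is in the deep bin, no large case was found, and the tape and jar were left alone.

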